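Clamp a loop tool in the sprung sharpening stand

TASK

Get the loop trimming tool ready for filing: lay its handle in the sloping sharpening stand with the loop pointing up the slope, and press it straight down into the sprung clamp until the red jaw snaps over the handle and grips it on the clamp's floor; stop pressing as soon as it is down and do not force it. Keep hold of the tool until the jaw has closed on it, only then let go and back away. Leave the other things on the bench where they are.

Things in the scene. Friction and masses are not known exactly. Their poses are not given: they have to be found in the camera images.
- loop_tool: loop trimming tool, 170 mm long, 30 g, lying flat on the bench: a turned wooden handle 121 mm long, taken as 14 mm wide and 12 mm thick, with a 37 mm wide wire loop at one end. Origin at mid-length of the whole tool, on its underside; its y axis runs along the handle and points AWAY from the loop (handle from y=-36 to y=+85 mm, loop from y=-85 to y=-36 mm), z is up from the flat lie
- handle_mid (a point): middle of the tool's handle, inside it: 24.5 mm from the tool's origin along its y axis and 6 mm above its underside; the place to grip
- stand: sharpening stand screwed to the bench: wooden foot 150 x 94 x 14 mm with two grey posts that carry the sloping clamp. Origin at the centre of the foot's underside; x points toward the high end
- cradle: the clamp's sloping bed, fixed on the stand, 90 mm above the bench, tilted 0.56 rad. Origin on the bed's floor, at the middle of the handle's place; x runs up the slope along the handle, z square to the slope (leaning back to the robot), y across. Two floor blocks (top z=0) at x = +-33 to 41 mm, free for fingers between them. Seated, the handle's middle is at x=0 (+-14), y=-2 to +2, z=6 mm, loop to +x
- fixed_face (a point): on the plane of the clamp's two fixed jaws, midway between them (no metal here: they stand on the floor blocks): cradle x=0, y=+9, z=10 mm. The fixed jaws bound the handle's place on the +y side and flare outward above z=19 mm, up to z=25 mm. The clamp bed must not take more than 80 N from the tool (some 40 N of it is the jaw's own grip, so push with under 35 N)
- jaw_pin (a point): mid-point of the red jaw's hinge pin, which runs along cradle x: cradle y=-18, z=-4 mm. The jaw is one piece with two claws at x = +-42 to 50 mm, each with a foot that reaches under the handle's place (about 10 mm above the floor while open) and a nose that comes over the handle. Open, the claws reach up to z=23 mm and leave y=-16 to +9 mm free
- jaw (a joint): the red sprung jaw, rad: 0 = open, grows as it closes; about 0.70 to 0.77 shut on the handle, 0.9 shut on nothing. The handle, pressed down on both feet, swings it; the over-centre spring resists with up to about 17 N at first, nothing at half way, then throws the jaw shut. The noses drop over the handle only when it is within 2 to 3 mm of the floor, and press it down with 10 to 15 N
- blue_jar: blue screw-lid glaze jar, 58 mm wide, 73 mm high, a bystander; origin under its centre
- white_jar: white screw-lid glaze jar, 58 mm wide, 73 mm high, a bystander; origin under its centre
- water_cup: white enamel cup with a blue rim, 72 mm wide, 64 mm high, a bystander; origin under its centre
- wooden_stamp: turned wooden stamp, 27 mm wide, 61 mm high, standing, a bystander; origin under its centre
- masking_tape: roll of masking tape lying flat, 104 mm wide, 25 mm high, a bystander; origin under its centre
- test_tile: fired test tile lying flat, 72 x 40 x 9 mm, a bystander; origin under its centre
- rubber_rib: red kidney-shaped rubber rib lying flat, 52 x 96 x 9 mm, a bystander; origin under its centre

How it is judged:
On the way, in this order (a step that is already met when the one before it is completed fails the run):
1. the tool, held in the gripper, is over the clamp while the jaw is still open (x of handle_mid in the frame of cradle between -0.014 and 0.014 m and y of handle_mid in the frame of cradle between -0.008 and 0.006 m and z of handle_mid in the frame of cradle below 0.06 m and value of joint jaw below 0.2 rad and contact force between the fingers and loop_tool above 1 N), for 0.1 s.
2. the jaw has closed on the seated handle while the gripper still holds the tool (x of handle_mid in the frame of cradle between -0.014 and 0.014 m and y of handle_mid in the frame of cradle between -0.008 and 0.006 m and z of handle_mid in the frame of cradle between 0.004 and 0.0085 m and angle between the y axis of loop_tool and the x axis of cradle, either way round below 0.08 rad and x of loop_tool in the frame of cradle above 0.008 m and value of joint jaw between 0.62 and 0.8 rad and contact force between the fingers and loop_tool above 1 N), for 0.2 s.
At the end, for the whole second after the job is handed in: the handle lies on the clamp's floor (its middle 4 to 8.5 mm above it, within 14 mm along and -8 to +6 mm across, in line to 0.08 rad), loop toward the upper end, the jaw shut on it (0.62 to 0.80 rad), the tool at rest and let go (x of handle_mid in the frame of cradle between -0.014 and 0.014 m and y of handle_mid in the frame of cradle between -0.008 and 0.006 m and z of handle_mid in the frame of cradle between 0.004 and 0.0085 m and angle between the y axis of loop_tool and the x axis of cradle, either way round below 0.08 rad and x of loop_tool in the frame of cradle above 0.008 m and value of joint jaw between 0.62 and 0.8 rad and linear speed of loop_tool below 0.02 m/s and contact force between the fingers and loop_tool below 0.1 N); the robot touches nothing.
It fails at once if the tool is let go in the clamp before the jaw has closed (x of handle_mid in the frame of cradle between -0.014 and 0.014 m and y of handle_mid in the frame of cradle between -0.008 and 0.006 m and z of handle_mid in the frame of cradle below 0.022 m and value of joint jaw below 0.6 rad and contact force between the fingers and loop_tool below 0.05 N).
It fails at once if the tool is forced: pressed on the clamp's bed with over 80 N (contact force between loop_tool and cradle above 80 N).
It fails at once if a bystander is moved by more than 30 mm (distance of any of blue_jar, white_jar, water_cup, wooden_stamp, masking_tape, test_tile, rubber_rib from where it was at the start of the episode above 0.03 m).
It also fails if it takes over 53 s, if anything falls off the work surface, if the arm or the gripper's body presses on something with over 40 N, if the wrist force passes 120 N, or if a joint passes its speed limit or range.

ROBOT

A 6-joint arm with a two-finger parallel gripper is mounted at the origin on a cart in front of the work surface, level with it; the furniture and walls round the work are solid. World frame = base frame: x ahead of the robot, y to its left, z up, the work surface at z = 0. Lengths are in m, angles in rad, forces in N, time in s.
With the tool pointing down it reaches from about 0.2 to 0.875 m from the base axis. Payload 3.4 kg.
Tool frame: the origin (TCP) lies between the finger pads; the fingertips stand tips_ahead ahead of it and the grasp point (between the pads) lies 3 mm ahead of it (tips_ahead is the distance from the TCP to the fingertips, in m); x points along the fingers, y is the direction in which the jaws open and shut, and the axes are right-handed (so a half turn about x gives the same grasp; the last joint's range is limited). The gripper opens to 94 mm and grips with 3 to 60 N. Pads are 16 mm wide; open, the fingers measure 119 mm over their backs; the gripper's body (75 mm by 177 mm) begins 78 mm behind the grasp point.
Start: joints at [1.069, 0.276, 1.505, -0, 1.361, -0.121], TCP at [0.214, 0.534, 0.227] pointing down, gripper open.
Joint ranges: [-2.89, 2.89], [-0.75, 2.08], [0.22, 2.7], [-1.18, 4.32], [0.11, 2.71], [-2.7, 2.7]. Speed limits (rad/s): [2.57, 2.57, 3.14, 3.14, 3.14, 3.14].

INTERFACE

Orientations are given as a unit quaternion [x, y, z, w].
In Python, from station import state, grab_frame, calibration, job_done, tips_ahead gives the robot as it stands.
- The arm moves only by the tool send_rows, never from a script. Its arguments are lists of equal length, an entry for each row: "hand": the opening, from 0 (shut) to 1 (fully open); "dp": the shift along the tool's x, y, z in m, a list of three; "yaw": the turn about the tool's x in rad. A call has 1 to 10 rows; each row shifts and turns the commanded pose from where the row before left it, along the tool's axes as they then stand; what a row does not reach is not made up. A row lasts 1/12 s, in which the tool goes at most 41.7 mm and 7.16 degrees, less where a joint would pass 70% of its speed; a pose out of reach is approached as far as the arm can. A call with a gripper value outside its range is refused whole. The fingers move at their own pace and stop on an object; "force" is the grip in N (left out, the last holds). Time passes only in rows, so rows that do not move let the fingers close. It gives the time, the measured TCP pose, the force and the opening at its end, in the units of the state.
- state(): the state, without advancing time (a new reading comes with each control period).
- grab_frame(name): name is "scene" or "top"; returns the picture (480x640x3 uint8, blue, green, red); there is no depth.
- calibration(name): a dict with "fx", "fy", "cx", "cy" (pixels), "k1" (the pictures are not rectified: a ray, as slopes to the right and down, at radius r is drawn at 1 + k1 r^2 times it, then the intrinsics apply), "extrinsics" (4x4, takes a point from camera to world coordinates). Camera axes: x right, y down, z forward; pixel columns grow to the right and rows downward; lengths in m; the calibration is good to about 2 mm. A picture is of the moment at which its call begins. calibration takes no time and is no camera call.
- job_done(): hands the job in, once; it reports no verdict.
The state is a dict: "time": time; "joints": joint angles; "joint_vel": joint speeds; "joint_efforts": joint torques, N m; "tcp_pos": TCP position; "orientation": TCP orientation; "force": force on the tool from outside, world axes, zero at the start; "moment": the same for the moment, N m; "opening": finger opening in m.
Only numpy, scipy, OpenCV 4.12 (cv2) and the standard library are available. Lean on these libraries where they do the work, as an engineer would, in place of code of your own. Each camera call takes 0.05 s, during which the arm holds its last target.

## Working session

There is one attempt and no reset: what is moved stays moved. The work goes in short steps, Python scripts to look and compute and a tool call to move; the robot and the scene stay as the last step left them, time stands still between calls to the robot, and variables do not carry over. Pictures are saved under pics/ and viewed, and the job is handed in when it is done.

Besides the shell and the picture viewer there is one more tool, called as a command line: name --pt "numbers of a row" for each row, then --argument value for the rest. send_rows: Moves the arm, as the interface text tells. Its arguments: {"type":"object","properties":{"hand":{"type":"array","items":{"type":"number"}},"dp":{"type":"array","items":{"type":"array","items":{"type":"number"}}},"yaw":{"type":"array","items":{"type":"number"}},"force":{"type":"number"}},"required":["hand","dp","yaw"]}

```bash
ls; mkdir -p pics
python3 - <<'E'
from station import *
import cv2
print(state()); print(tips_ahead)
for n in("scene","top"):
    c=calibration(n);print(n,c)
    cv2.imwrite(f"pics/{n}0.png",grab_frame(n))
E
```

```text
pics
{'time': 0.0, 'joints': array([ 1.06903313e+00,  2.76550981e-01,  1.50612509e+00, -2.88136089e-05,
        1.36071769e+00, -1.21037761e-01]), 'joint_vel': array([ 0.00046074, -0.00155779, -0.00080972,  0.00181351,  0.00059496,
       -0.00063742]), 'joint_efforts': array([ 7.65501482e-04, -4.04603934e+01, -2.37220395e+01,  7.02043693e-02,
        3.49063135e-02, -1.47560690e-04]), 'tcp_pos': array([0.21343825, 0.53333357, 0.22663303]), 'orientation': array([ 0.1331839 ,  0.69451912, -0.13440233,  0.69414787]), 'force': array([ 0.32945735, -0.56222264,  0.38356969]), 'moment': array([-0.00023793, -0.01050436, -0.01420157]), 'opening': 0.0939661816017436}
0.022
scene {'fx': 492.5973692101174, 'fy': 492.5973692101174, 'cx': 311.72548870032483, 'cy': 237.8569824339872, 'k1': -0.12169160664212682, 'extrinsics': array([[ 0.50484207, -0.42958927,  0.74872394, -0.32425574],
       [-0.86290717, -0.2741918 ,  0.42451157, -0.47324546],
       [ 0.02292835, -0.86039056, -0.50911922,  0.63020112],
       [ 0.        ,  0.        ,  0.        ,  1.        ]])}
top {'fx': 445.1062475591756, 'fy': 445.1062475591756, 'cx': 324.32606630531075, 'cy': 235.30040142846966, 'k1': -0.10672136245431535, 'extrinsics': array([[ 0.02638007, -0.99466369,  0.0997408 ,  0.38428445],
       [-0.99959053, -0.02735318, -0.00840123, -0.00610982],
       [ 0.01108463, -0.09947834, -0.99497799,  1.12374012],
       [ 0.        ,  0.        ,  0.        ,  1.        ]])}
```

View pics/scene0.png

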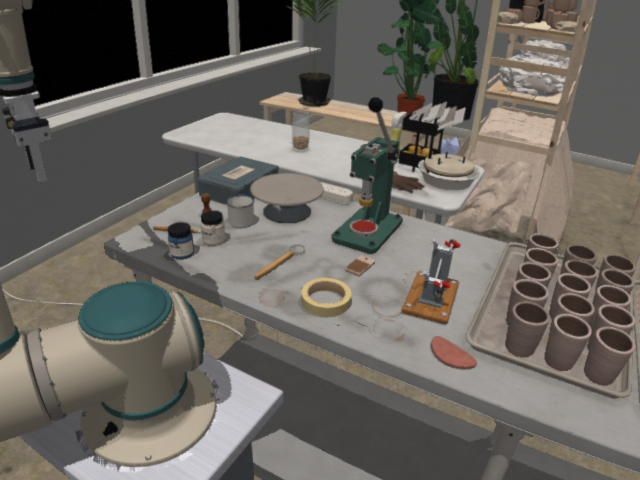

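View pics/top0.png

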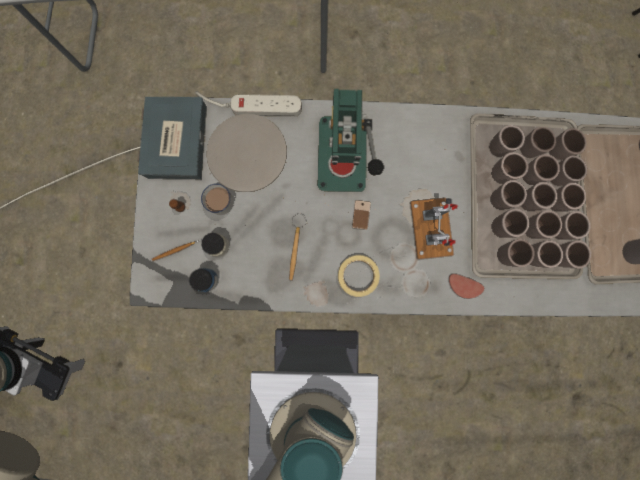

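The tool lies at about (296,247) in the top view, with its loop at (299,220) away from the robot. The stand is at about (433,228). The red jaw parts are on its right, and the high end is unclear, so I'm enlarging.

Run:
```python
import cv2
t=cv2.imread("pics/top0.png");s=cv2.imread("pics/scene0.png")
r=lambda im,x,y,w,h,f,n:cv2.imwrite(n,cv2.resize(im[y:y+h,x:x+w],None,fx=f,fy=f,interpolation=cv2.INTER_CUBIC))
r(t,400,185,75,75,8,"pics/c1.png"); r(s,395,230,80,95,6,"pics/c2.png")
r(t,260,205,80,80,7,"pics/c3.png"); r(s,245,235,70,50,10,"pics/c4.png")
```

```text
(no output)
```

View pics/c1.png

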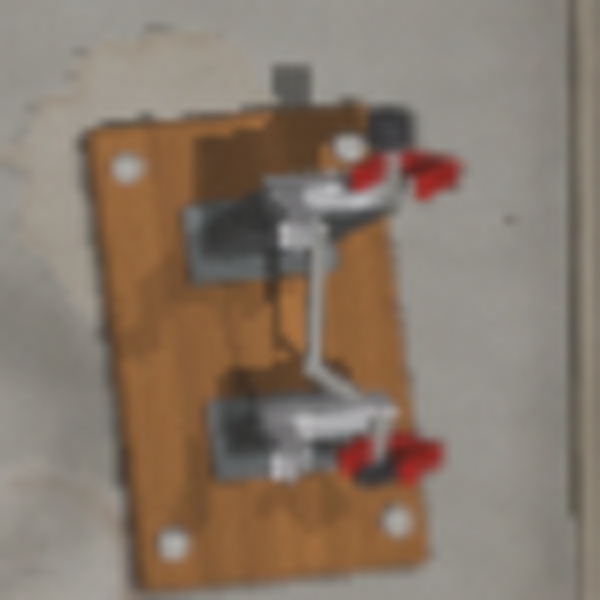

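View pics/c2.png

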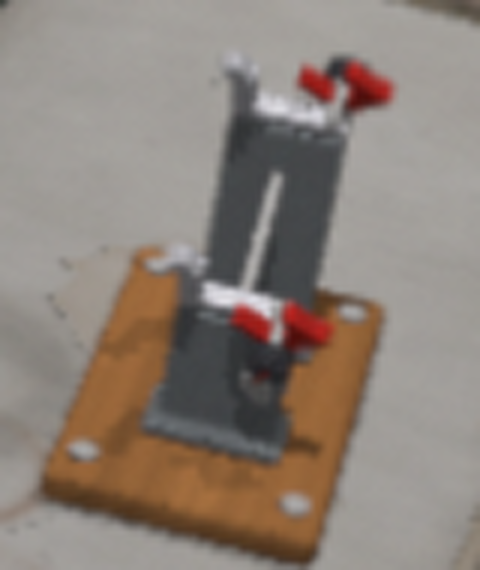

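View pics/c3.png

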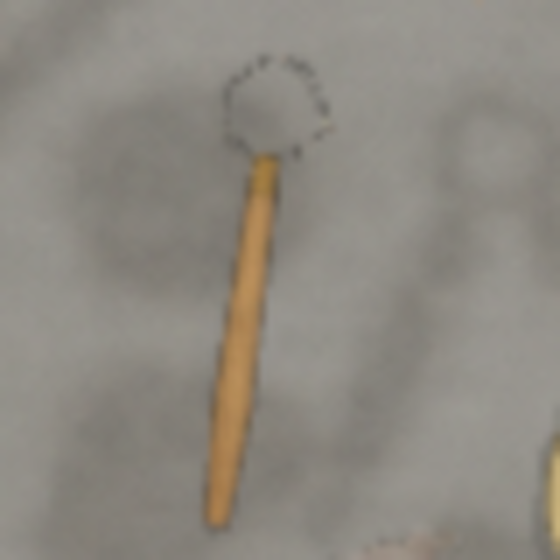

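View pics/c4.png

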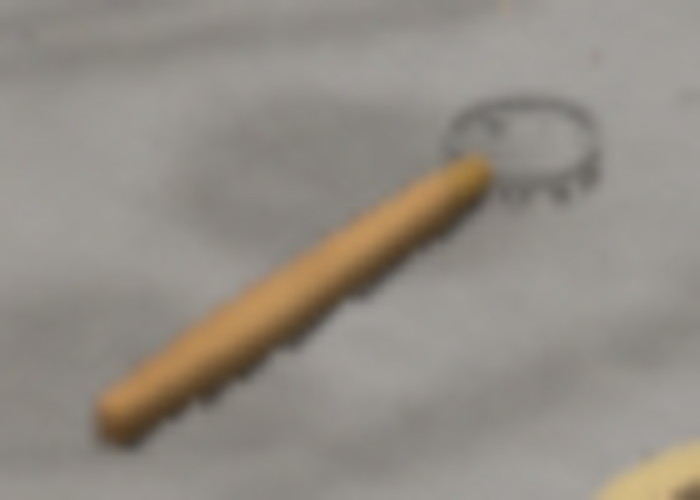

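The high end is the far one (world +x), and the red jaw is on the right (world −y). I'm enlarging the clamp further so I can fit its pose.

Run:
```python
import cv2
t=cv2.imread("pics/top0.png");s=cv2.imread("pics/scene0.png")
def r(im,x,y,w,h,f,n):
    o=cv2.resize(im[y:y+h,x:x+w],None,fx=f,fy=f,interpolation=cv2.INTER_LINEAR)
    for i in range(0,w,5):
        cv2.putText(o,str(x+i),(int(i*f),10),0,.35,(0,255,255),1); cv2.line(o,(int((i+.5)*f),12),(int((i+.5)*f),18),(0,255,255),1)
    for i in range(0,h,5):
        cv2.putText(o,str(y+i),(0,int((i+.5)*f)+4),0,.35,(0,255,255),1)
    cv2.imwrite(n,o)
r(s,425,236,40,30,20,"pics/d1.png"); r(s,415,268,45,40,15,"pics/d2.png")
r(t,415,195,45,35,17,"pics/d3.png"); r(t,415,228,45,35,17,"pics/d4.png")
```

```text
(no output)
```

View pics/d1.png

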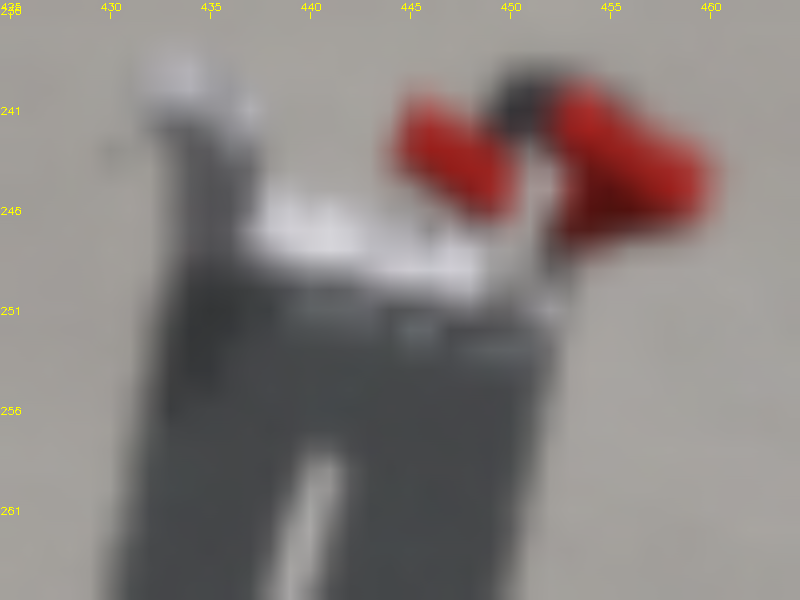

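View pics/d2.png

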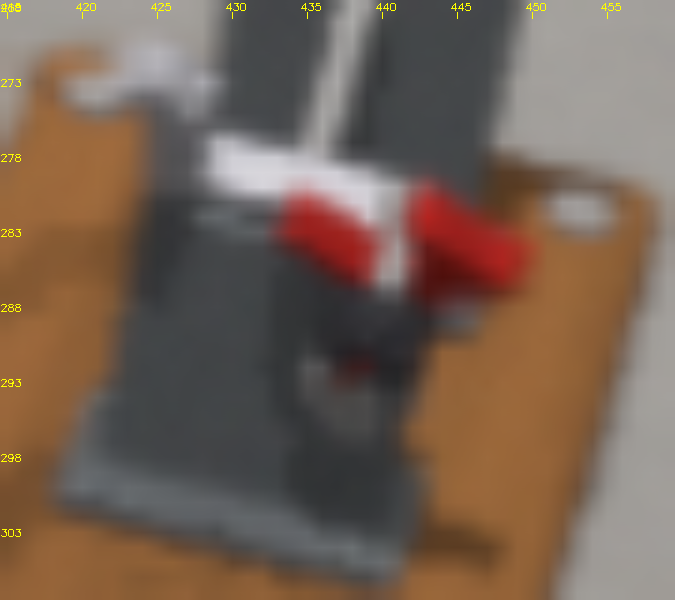

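View pics/d3.png

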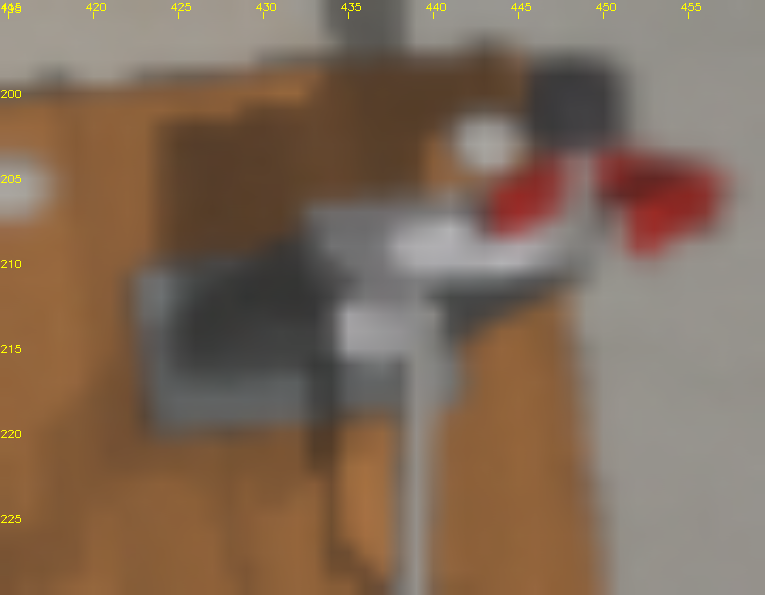

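View pics/d4.png

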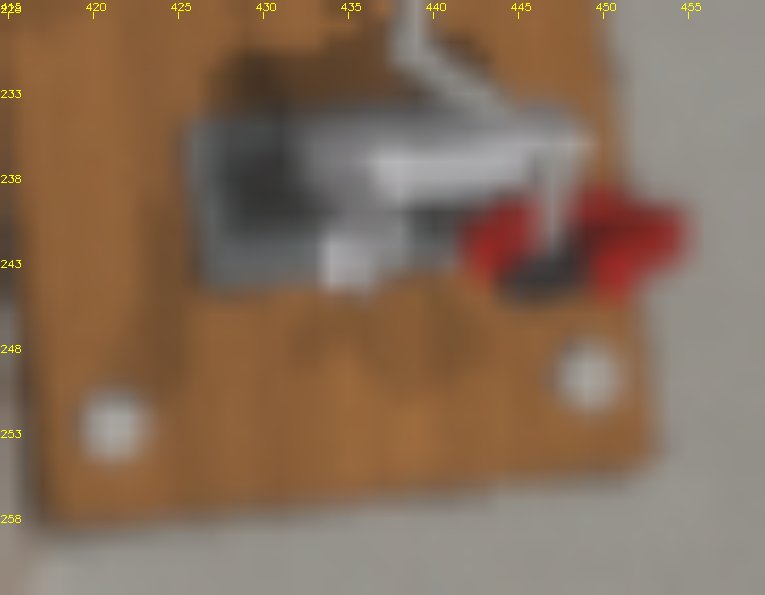

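```bash
cat > h.py <<'E'
import numpy as np, cv2
from station import calibration
from scipy.optimize import least_squares
from scipy.spatial.transform import Rotation as R
C={n:calibration(n) for n in("scene","top")}
def proj(n,P):
    c=C[n];E=np.linalg.inv(c["extrinsics"]);P=np.atleast_2d(P)@E[:3,:3].T+E[:3,3]
    a=P[:,:2]/P[:,2:];a=a*(1+c["k1"]*(a**2).sum(1,keepdims=True))
    return np.c_[c["fx"]*a[:,0]+c["cx"],c["fy"]*a[:,1]+c["cy"]]
def ray(n,uv):
    c=C[n];K=np.array([[c["fx"],0,c["cx"]],[0,c["fy"],c["cy"]],[0,0,1.]])
    q=cv2.undistortPoints(np.array(uv,float).reshape(-1,1,2),K,np.array([c["k1"],0,0,0.]))[:,0]
    E=c["extrinsics"];return E[:3,3],np.c_[q,np.ones(len(q))]@E[:3,:3].T
def onz(n,uv,z):
    o,d=ray(n,uv);return o+d*((z-o[2])/d[:,2:])
def Tst(p): return R.from_euler("z",p[2]),np.array([p[0],p[1],0])
def cradle(p): # x,y,yaw of cradle origin
    return R.from_euler("zy",[p[2],-0.56]),np.array([p[0],p[1],0.09])
E
python3 - <<'E'
from h import *
pt={"top":[(410.8,201.1),(446,197.4),(417,258.3),(452.8,254.0)],"scene":[(417.9,270.9),(458.4,279.5),(402,310.9),(446,321)]}
M=np.array([[.075,.047,.014],[.075,-.047,.014],[-.075,.047,.014],[-.075,-.047,.014]])
for use in(["top"],["scene"],["top","scene"]):
    f=lambda p:np.concatenate([(proj(n,Tst(p)[0].apply(M)+Tst(p)[1])-pt[n]).ravel() for n in use])
    r=least_squares(f,[.4,-.25,0]);print(use,r.x.round(4),r.fun.reshape(-1,4,2).round(1).tolist())
for n in pt: print(onz(n,pt[n],.014).round(4).tolist())
# tool endpoints, image top and scene
g=lambda q,f,o:((np.array(q)+.5)/f-.5+o)
print("tool top butt, neck, loopfar",onz("top",[g((217,524),7,(260,205)),g((265,157),7,(260,205)),g((275,57),7,(260,205))],.006).round(4).tolist())
print("scene",onz("scene",[g((108,420),10,(245,235)),g((483,168),10,(245,235))],.006).round(4).tolist())
E
```

```text
['top'] [ 0.5229 -0.287   0.1226] [[[-0.7, -1.0], [0.2, -0.6], [-0.1, 0.5], [0.6, 1.1]]]
['scene'] [ 0.5163 -0.2878  0.1346] [[[-1.0, -0.2], [0.4, 1.1], [-1.1, -1.5], [1.6, 0.5]]]
['top', 'scene'] [ 0.5206 -0.2871  0.1292] [[[-0.8, -0.0], [-0.0, 0.2], [0.2, 1.5], [0.8, 1.9]], [[-0.4, -1.3], [0.8, 0.1], [-0.8, -2.9], [1.7, -0.8]]]
[[0.5889, -0.233, 0.014], [0.6015, -0.3241, 0.014], [0.4439, -0.2497, 0.014], [0.457, -0.3412, 0.014]]
[[0.5846, -0.2334, 0.014], [0.6004, -0.3223, 0.014], [0.4324, -0.255, 0.014], [0.4482, -0.3411, 0.014]]
tool top butt, neck, loopfar [[0.3831, 0.0659, 0.006], [0.5155, 0.053, 0.006], [0.5521, 0.0506, 0.006]]
scene [[0.3834, 0.0674, 0.006], [0.5152, 0.0533, 0.006]]
```

```bash
cat >> h.py <<'E'
def box(x,y,z):
    return np.array([[a,b,c] for a in x for b in y for c in z])/1000
ED=[(0,1),(0,2),(0,4),(1,3),(1,5),(2,3),(2,6),(3,7),(4,5),(4,6),(5,7),(6,7)]
def overlay(n,img,p,st,x,y,w,h,f,out):
    o=cv2.resize(img[y:y+h,x:x+w],None,fx=f,fy=f,interpolation=cv2.INTER_LINEAR)
    Q,t=cradle(p);Qs,ts=Tst(st)
    def L(a,b,c):
        q=((proj(n,np.array([a,b]))-(x,y)+.5)*f).astype(int);cv2.line(o,tuple(map(int,q[0])),tuple(map(int,q[1])),c,1)
    B=[(Qs.apply(box((-75,75),(-47,47),(0,14)))+ts,(255,255,0))]
    for s in(1,-1):
        B+= [(Q.apply(box((s*33,s*41),(-9,9),(-.01,0)))+t,(0,255,0)),(Q.apply(box((s*33,s*41),(9,9.01),(0,19)))+t,(255,0,255)),
             (Q.apply(box((s*42,s*50),(-16,-16.01),(10,23)))+t,(0,255,255)),]
    for b,c in B:
        for i,j in ED: L(b[i],b[j],c)
    pin=Q.apply(np.array([[-50,-18,-4],[50,-18,-4]])/1000)+t; L(pin[0],pin[1],(255,128,0))
    cv2.imwrite(out,o)
E
cat > ov.py <<'E'
from h import *
import sys
p=eval(sys.argv[1]);st=eval(sys.argv[2]);k=sys.argv[3]
overlay("scene",cv2.imread("pics/scene0.png"),p,st,395,230,75,95,8,f"pics/os{k}.png")
overlay("top",cv2.imread("pics/top0.png"),p,st,400,190,70,73,9,f"pics/ot{k}.png")
E
python3 ov.py "(.5215,-.2871,.126)" "(.522,-.2871,.126)" 1
```

```text
(no output)
```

View pics/os1.png

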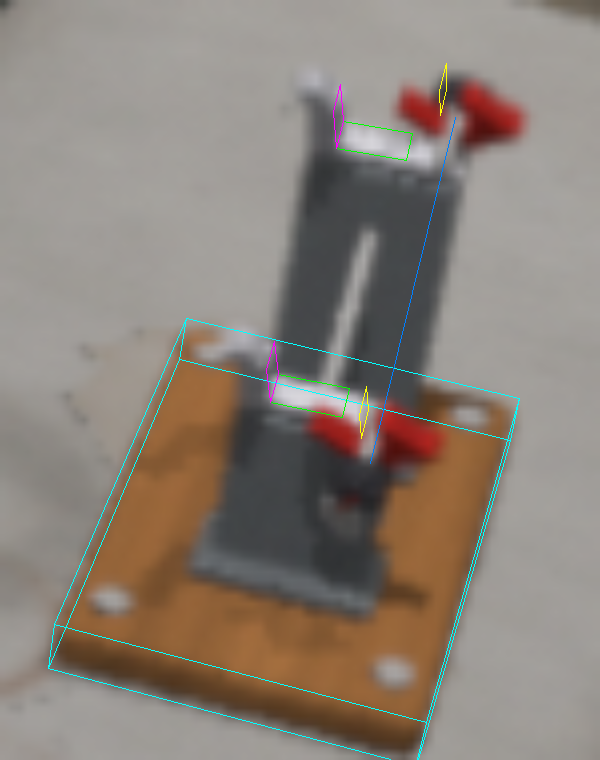

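View pics/ot1.png

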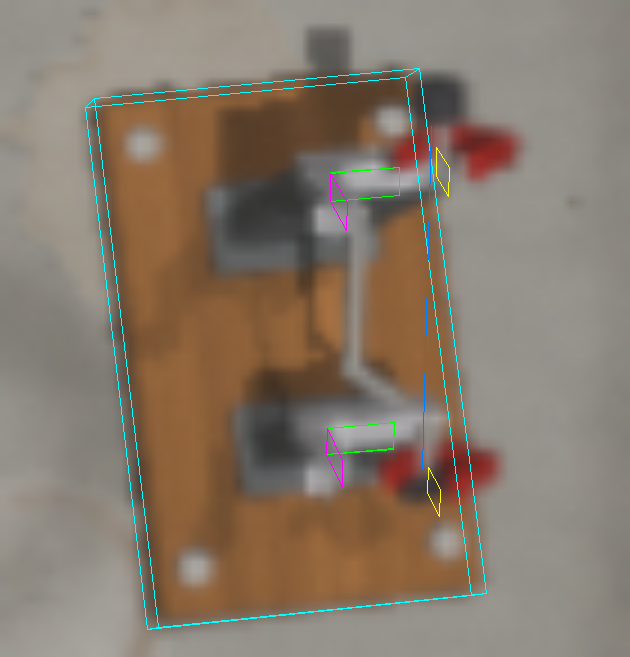

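The clamp wireframe fits to within about half a pixel at cradle origin (0.5215, −0.287, 0.090), yaw about 0.127. The handle middle is at about (0.443, 0.0605), with the loop direction at yaw about −0.10. Next I work out the move to above the tool in tool axes.

```bash
cat >> h.py <<'E'
def info():
    from station import state
    s=state();Rm=R.from_quat(s["orientation"]).as_matrix()
    return s,Rm
def go(target,hyaw):
    s,Rm=info()
    d=np.array(target)-s["tcp_pos"]
    zc=np.arctan2(Rm[1,2],Rm[0,2])   # heading of tool z
    t=(s["time"]);print("t",round(t,2),"tcp",s["tcp_pos"].round(4),"zhead",zc.round(4),"xax",Rm[:,0].round(4),"F",s["force"].round(2),"open",round(s["opening"],4),"J",s["joints"].round(2))
    w=lambda a:(a+np.pi)%(2*np.pi)-np.pi
    print("dp tool now",(Rm.T@d).round(4))
    print("yaw for z along heading",w(-(hyaw-zc)).round(4),"or",w(-(hyaw-zc)+np.pi).round(4))
    for y in(w(-(hyaw-zc)),w(-(hyaw-zc)+np.pi)):
        R2=Rm@R.from_euler("x",y).as_matrix();print(" after yaw: dp",(R2.T@d).round(4),"tool z ->",R2[:,2].round(3))
E
python3 - <<'E'
from h import *
go((.4434,.0605,.100),-.10)
# rod
for tp,sc in(((438.7,224),(439.5,263)),((438.2,230),(436,277))):
    o1,d1=ray("top",[tp]);o2,d2=ray("scene",[sc]);
    A=np.c_[d1[0],-d2[0]];l=np.linalg.lstsq(A,o2-o1,rcond=None)[0];P=o1+d1[0]*l[0];Qp=o2+d2[0]*l[1]
    print(P.round(4),Qp.round(4)); Q,t=cradle((.5215,-.287,.127)); print(Q.inv().apply((P+Qp)/2-t).round(4))
E
```

```text
t 0.1 tcp [0.2135 0.5334 0.2267] zhead -0.3808 xax [-8.0e-04 -1.4e-03 -1.0e+00] F [-1.16 -0.22 -0.9 ] open 0.0942 J [ 1.07  0.28  1.51  0.    1.36 -0.12]
dp tool now [ 0.1272 -0.3534  0.3892]
yaw for z along heading -0.2808 or 2.8608
 after yaw: dp [ 0.1272 -0.4474  0.276 ] tool z -> [ 0.995 -0.1   -0.001]
 after yaw: dp [ 0.1272  0.4474 -0.276 ] tool z -> [-0.995  0.1    0.001]
[ 0.5226 -0.2852  0.0871] [ 0.5249 -0.2907  0.0889]
[ 0.0007 -0.001  -0.0029]
[ 0.5112 -0.2907  0.0622] [ 0.5117 -0.2918  0.0626]
[-0.0235 -0.0013 -0.018 ]
```

send_rows --hand '[1, 1, 1, 1, 1, 1, 1, 1, 1, 1]' --pt "0 0 0" --pt "0 0 0" --pt "0 0 0" --pt "0 -0.032 0.0197" --pt "0 -0.032 0.0197" --pt "0 -0.032 0.0197" --pt "0 -0.032 0.0197" --pt "0 -0.032 0.0197" --pt "0 -0.032 0.0197" --pt "0 -0.032 0.0197" --yaw '[-0.0936, -0.0936, -0.0936, 0, 0, 0, 0, 0, 0, 0]'

```text
time: 0.93
tcp_pos: [0.3286, 0.2954, 0.2272]
orientation: [0.035, 0.706, -0.035, 0.706]
force: [1.7, -0.1, 0.3]
opening: 0.0938
```

send_rows --hand '[1, 1, 1, 1, 1, 1, 1, 1, 1]' --pt "0 -0.032 0.0197" --pt "0 -0.032 0.0197" --pt "0 -0.032 0.0197" --pt "0 -0.032 0.0197" --pt "0 -0.032 0.0197" --pt "0 -0.032 0.0197" --pt "0 -0.032 0.0197" --pt "0 0 0" --pt "0 0 0" --yaw '[0, 0, 0, 0, 0, 0, 0, 0, 0]'

```text
time: 1.68
tcp_pos: [0.4437, 0.0591, 0.227]
orientation: [0.037, 0.707, -0.037, 0.706]
force: [-0.1, 0.6, -0.3]
opening: 0.0941
```

Run:
```python
from h import *
from station import grab_frame
go((.4434,.0605,.060),-.10)
cv2.imwrite("pics/s1.png",grab_frame("scene"))
```

```text
t 1.68 tcp [0.4437 0.0591 0.227 ] zhead -0.1043 xax [-1.2e-03  4.0e-04 -1.0e+00] F [-0.15  0.62 -0.34] open 0.0941 J [-0.02  0.08  1.75  0.    1.31 -1.49]
dp tool now [ 0.167   0.0014 -0.0003]
yaw for z along heading -0.0043 or 3.1373
 after yaw: dp [ 0.167   0.0014 -0.0003] tool z -> [ 0.995 -0.1   -0.001]
 after yaw: dp [ 0.167  -0.0014  0.0003] tool z -> [-0.995  0.1    0.001]
```

View pics/s1.png

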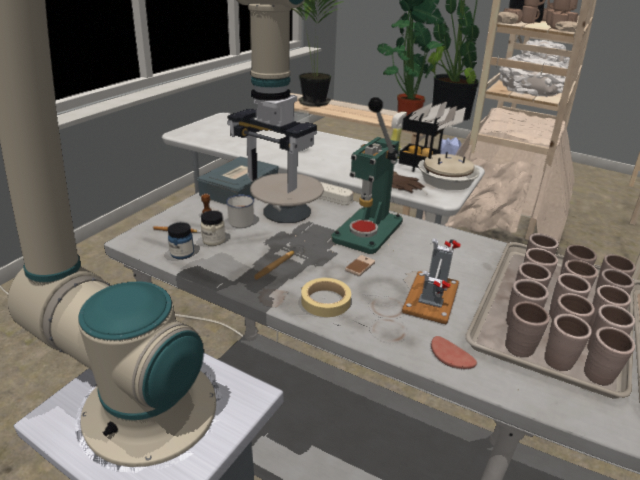

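send_rows --hand '[0.5, 0.5, 0.5, 0.5, 0.5, 0.5, 0.5, 0.5]' --pt "0.03 0.0014 0" --pt "0.035 0 0" --pt "0.035 0 0" --pt "0.035 0 0" --pt "0.03 0 0" --pt "0.02 0 0" --pt "0.012 0 0" --pt "0 0 0" --yaw '[-0.004, 0, 0, 0, 0, 0, 0, 0]'

```text
time: 2.4
tcp_pos: [0.4403, 0.0637, 0.0282]
orientation: [0.033, 0.709, -0.033, 0.704]
force: [-0.4, -0.4, 0.7]
opening: 0.0477
```

Run:
```python
from h import *
from station import grab_frame
go((.4434,.0605,.0245),-.10)
a=grab_frame("scene");b=grab_frame("top")
cv2.imwrite("pics/s2.png",np.hstack([cv2.resize(a[190:310,230:350],None,fx=3.3,fy=3.3),cv2.resize(b[180:300,240:360],None,fx=3.3,fy=3.3)]))
```

```text
t 2.4 tcp [0.4403 0.0637 0.0282] zhead -0.0935 xax [-6.6e-03  6.0e-04 -1.0e+00] F [-0.37 -0.38  0.68] open 0.0477 J [-0.01  0.3   2.06  0.    0.79 -1.49]
dp tool now [ 0.0036 -0.0029  0.0034]
yaw for z along heading 0.0065 or -3.1351
 after yaw: dp [ 0.0036 -0.0029  0.0034] tool z -> [ 0.995 -0.1   -0.007]
 after yaw: dp [ 0.0036  0.0029 -0.0034] tool z -> [-0.995  0.1    0.007]
```

View pics/s2.png

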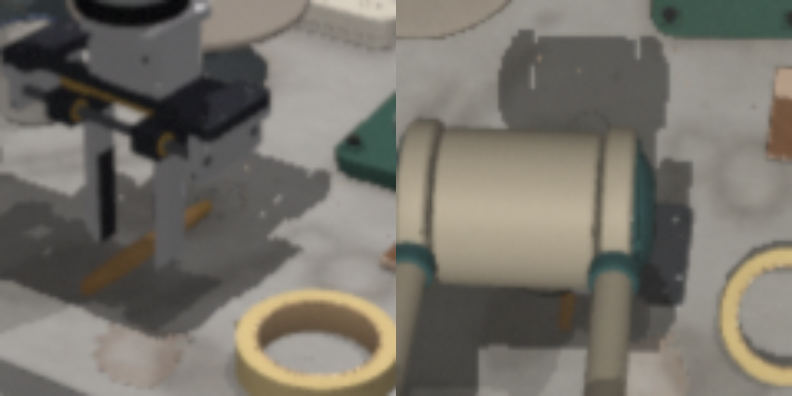

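The open fingers straddle the handle near its middle. I let the arm settle, correct the few millimetres, then close.

send_rows --hand '[0.5, 0.5, 0.5]' --pt "0.003 0 0" --pt "0 0 0" --pt "0 0 0" --yaw '[0, 0, 0]'

```text
time: 2.75
tcp_pos: [0.4441, 0.0622, 0.0283]
orientation: [0.034, 0.706, -0.034, 0.707]
force: [0.2, -1.2, 1.2]
opening: 0.0467
```

Run:
```python
from h import *
go((.4434,.0605,.0245),-.10)
```

```text
t 2.75 tcp [0.4441 0.0622 0.0283] zhead -0.0956 xax [ 1.8e-03  1.0e-04 -1.0e+00] F [ 0.23 -1.16  1.24] open 0.0467 J [-0.02  0.3   2.06  0.    0.78 -1.49]
dp tool now [ 0.0038 -0.0018 -0.0005]
yaw for z along heading 0.0044 or -3.1372
 after yaw: dp [ 0.0038 -0.0018 -0.0005] tool z -> [ 0.995 -0.1    0.002]
 after yaw: dp [0.0038 0.0018 0.0005] tool z -> [-0.995  0.1   -0.002]
```

send_rows --hand '[0.5, 0.5, 0.5]' --pt "0.003 -0.0018 -0.0005" --pt "0 0 0" --pt "0 0 0" --yaw '[0.004, 0, 0]'

```text
time: 3.0
tcp_pos: [0.4428, 0.0601, 0.0246]
orientation: [0.036, 0.706, -0.035, 0.706]
force: [0.1, 0.7, -0.6]
opening: 0.0466
```

send_rows --hand '[0, 0, 0, 0, 0, 0, 0, 0]' --pt "0 0 0" --pt "0 0 0" --pt "0 0 0" --pt "0 0 0" --pt "0 0 0" --pt "0 0 0" --pt "0 0 0" --pt "0 0 0" --yaw '[0, 0, 0, 0, 0, 0, 0, 0]' --force 12

```text
time: 3.67
tcp_pos: [0.4429, 0.0602, 0.0244]
orientation: [0.035, 0.706, -0.035, 0.706]
force: [-0.1, -0.2, -0.8]
opening: 0.014
```

The grip holds at 14.0 mm. I've spotted a mistake in my helper, the Euler order of the cradle tilt, so I redo the overlay with it fixed before planning the placing. Meanwhile I lift.

send_rows --hand '[0, 0, 0, 0, 0, 0, 0, 0]' --pt "-0.01 0 0" --pt "-0.02 0 0" --pt "-0.03 0 0" --pt "-0.03 0 0" --pt "-0.03 0 0" --pt "-0.03 0 0" --pt "-0.025 0 0" --pt "0 0 0" --yaw '[0, 0, 0, 0, 0, 0, 0, 0]'

```text
time: 4.33
tcp_pos: [0.4461, 0.0602, 0.2043]
orientation: [0.035, 0.703, -0.035, 0.71]
force: [0.5, 0.4, -0.9]
opening: 0.0142
```

```bash
sed -i 's/R.from_euler("zy",\[p\[2\],-0.56\])/R.from_euler("ZY",[p[2],-0.56])/' h.py; python3 ov.py "(.5215,-.2871,.127)" "(.522,-.2871,.126)" 2;python3 - <<'E'
from h import *
from station import grab_frame
go((.4434,.0605,.0245),-.10)
a=grab_frame("scene");cv2.imwrite("pics/s3.png",cv2.resize(a[130:310,200:400],None,fx=3,fy=3))
E
```

```text
t 4.33 tcp [0.4461 0.0602 0.2043] zhead -0.0999 xax [ 1.030e-02 -1.000e-04 -9.999e-01] F [ 0.53  0.42 -0.89] open 0.0142 J [-0.02  0.1   1.8   0.    1.24 -1.49]
dp tool now [ 1.798e-01 -1.000e-04 -4.500e-03]
yaw for z along heading 0.0001 or -3.1415
 after yaw: dp [ 1.798e-01 -1.000e-04 -4.500e-03] tool z -> [ 0.995 -0.1    0.01 ]
 after yaw: dp [1.798e-01 1.000e-04 4.500e-03] tool z -> [-0.995  0.1   -0.01 ]
```

View pics/os2.png

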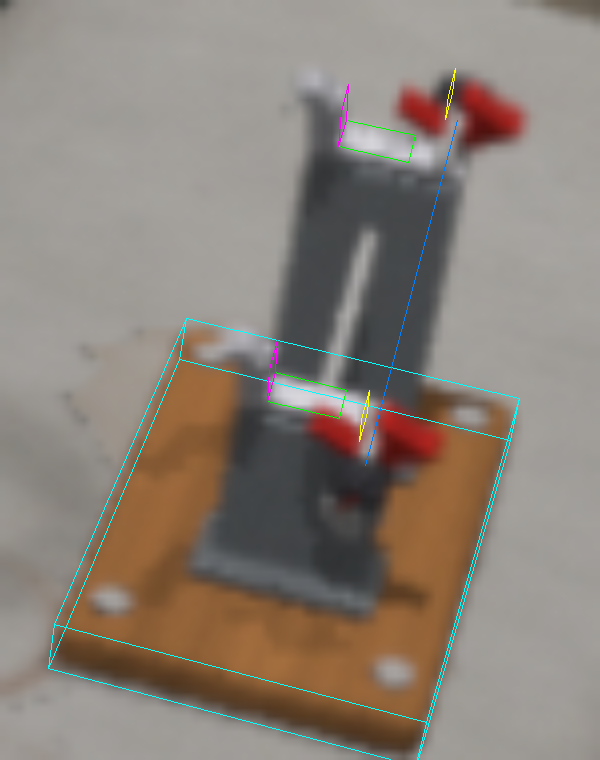

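View pics/ot2.png

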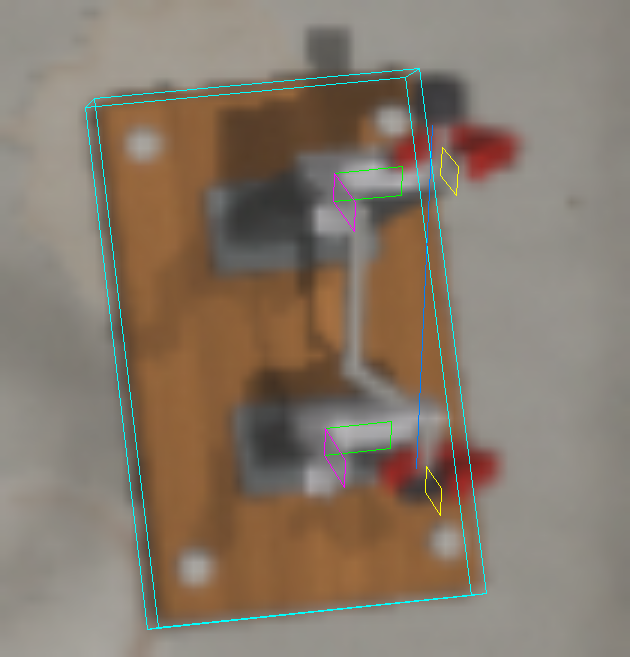

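View pics/s3.png

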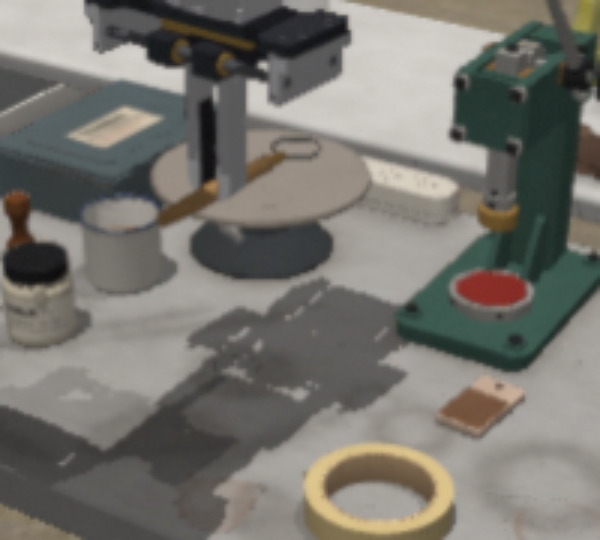

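Run:
```python
from h import *
Q,t=cradle((.5215,-.287,.127))
for x in(42,50,55,60,65):
    P=Q.apply(np.array([x,-18,-4])/1000)+t; print(x,proj("top",P).round(1),proj("scene",P).round(1))
# black head triangulate: top(448.2,200.5) scene (451,240)
o1,d1=ray("top",[(448.2,200.5)]);o2,d2=ray("scene",[(450.8,240.3)])
l=np.linalg.lstsq(np.c_[d1[0],-d2[0]],o2-o1,rcond=None)[0];P=o1+d1[0]*l[0];S=o2+d2[0]*l[1];print(Q.inv().apply((P+S)/2-t).round(4),P-S)
T=Q.apply(np.array([.004,-.002,.075]))+t;print("mid world",T)
go(T+[0,0,.0184],.127)
```

```text
42 [[447.4 206.6]] [[450.8 247.9]]
50 [[447.5 203.4]] [[451.6 244.6]]
55 [[447.6 201.5]] [[452.2 242.5]]
60 [[447.7 199.5]] [[452.7 240.5]]
65 [[447.8 197.5]] [[453.3 238.4]]
[ 0.0583 -0.0161 -0.0003] [ 0.00140063 -0.00342671  0.0012636 ]
mid world [ 0.48559693 -0.2936006   0.15566888]
t 4.38 tcp [0.4446 0.0602 0.2019] zhead -0.0999 xax [ 0.0061 -0.     -1.    ] F [ 0.49  0.56 -0.41] open 0.014 J [-0.02  0.1   1.8   0.    1.24 -1.49]
dp tool now [ 0.028  -0.348   0.0759]
yaw for z along heading -0.2269 or 2.9147
 after yaw: dp [ 0.028  -0.3561 -0.0043] tool z -> [0.992 0.127 0.006]
 after yaw: dp [0.028  0.3561 0.0043] tool z -> [-0.992 -0.127 -0.006]
```

The tool is held level and square. Now I turn it to the clamp's heading and travel across at this height.

send_rows --hand '[0, 0, 0, 0, 0, 0, 0, 0, 0, 0]' --pt "0 0 0" --pt "0 0 0" --pt "0 0 0" --pt "0 -0.02 0" --pt "0 -0.032 0" --pt "0 -0.032 0" --pt "0 -0.032 0" --pt "0 -0.032 0" --pt "0 -0.032 0" --pt "0 -0.032 0" --yaw '[-0.08, -0.08, -0.067, 0, 0, 0, 0, 0, 0, 0]'

```text
time: 5.22
tcp_pos: [0.4686, -0.1511, 0.1975]
orientation: [-0.044, 0.707, 0.046, 0.705]
force: [0.5, -0.0, -0.0]
opening: 0.0141
```

send_rows --hand '[0, 0, 0, 0, 0, 0, 0, 0]' --pt "0 -0.032 0" --pt "0 -0.032 0" --pt "0 -0.032 0" --pt "0 -0.032 0" --pt "0 -0.016 0" --pt "0 0 0" --pt "0 0 0" --pt "0 0 0" --yaw '[0, 0, 0, 0, 0, 0, 0, 0]'

```text
time: 5.88
tcp_pos: [0.4873, -0.2911, 0.1985]
orientation: [-0.044, 0.706, 0.046, 0.705]
force: [-0.3, -0.3, -0.4]
opening: 0.0142
```

Run:
```python
from h import *
from station import grab_frame
Q,t=cradle((.5215,-.287,.127))
T=Q.apply(np.array([.006,-.002,.070]))+t
go(T+[0,0,.0184],.127)
a=grab_frame("scene");b=grab_frame("top")
cv2.imwrite("pics/s4.png",np.hstack([cv2.resize(a[180:330,360:500],None,fx=2.7,fy=2.7),cv2.resize(b[140:290,360:500],None,fx=2.7,fy=2.7)]))
```

```text
t 5.88 tcp [ 0.4873 -0.2911  0.1985] zhead 0.1274 xax [-0.0018  0.0027 -1.    ] F [-0.27 -0.29 -0.35] open 0.0142 J [-0.66  0.28  1.57  0.    1.29 -2.36]
dp tool now [ 0.0276 -0.0023  0.0024]
yaw for z along heading 0.0004 or -3.1412
 after yaw: dp [ 0.0276 -0.0023  0.0024] tool z -> [ 0.992  0.127 -0.001]
 after yaw: dp [ 0.0276  0.0023 -0.0024] tool z -> [-0.992 -0.127  0.001]
```

View pics/s4.png

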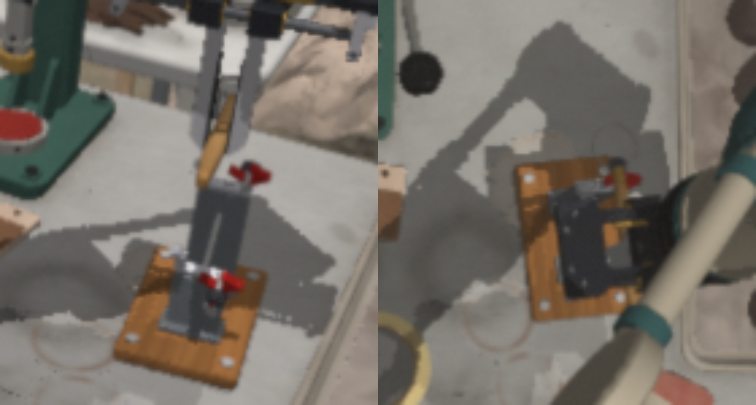

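```bash
cat > held.py <<'E'
from h import *
from station import grab_frame
import sys
s,Rm=info();k=sys.argv[1];pitch=float(sys.argv[2]);off=eval(sys.argv[3]) if len(sys.argv)>3 else (.0184,0,0)
mid=s["tcp_pos"]+Rm@np.array(off)
hd=np.arctan2(Rm[1,2],Rm[0,2]);d=np.array([np.cos(hd)*np.cos(pitch),np.sin(hd)*np.cos(pitch),np.sin(pitch)])
y=Rm[:,1];u=np.cross(d,y);u*=np.sign(u[2])
Q,t=cradle((.5215,-.287,.127));print("mid in cradle",(Q.inv().apply(mid-t)*1000).round(1),"t",s["time"],"F",s["force"].round(1),"Fcr",Q.inv().apply(s["force"]).round(1),"tcp",s["tcp_pos"].round(4),"hd",hd.round(3),"open",s["opening"])
for n,(x0,y0,w,h,f) in {"scene":(400,180,75,95,8),"top":(405,160,75,95,8)}.items():
    im=grab_frame(n);o=cv2.resize(im[y0:y0+h,x0:x0+w],None,fx=f,fy=f)
    B=np.array([mid+a*d+b*y+c*u for a in(-.0605,.0605) for b in(-.007,.007) for c in(-.006,.006)])
    q=((proj(n,B)-(x0,y0)+.5)*f).astype(int)
    for i,j in ED: cv2.line(o,tuple(map(int,q[i])),tuple(map(int,q[j])),(0,255,0),1)
    cv2.imwrite(f"pics/h{n}{k}.png",o)
E
python3 held.py 1 0
```

```text
mid in cradle [19.3  0.3 95.1] t 5.9833 F [0.6 0.9 0.6] Fcr [0.9 0.9 0.2] tcp [ 0.4876 -0.291   0.1992] hd 0.128 open 0.014147550906396477
```

View pics/hscene1.png

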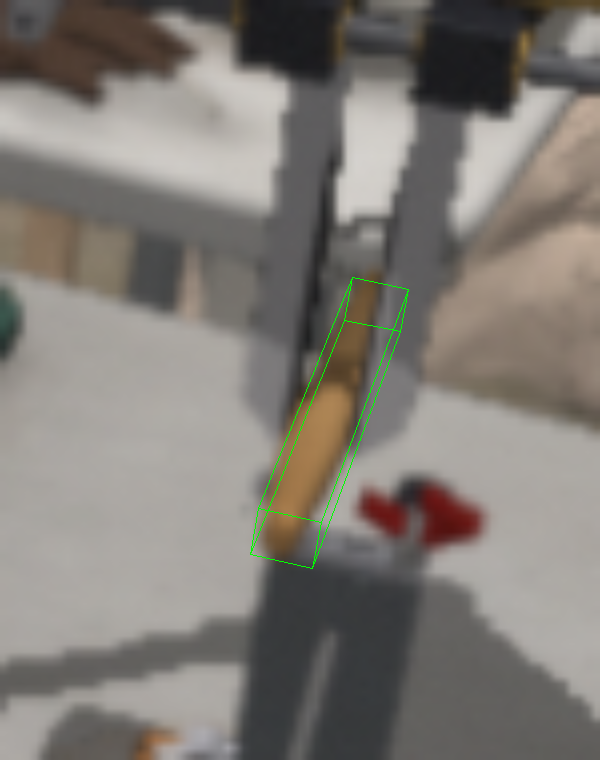

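View pics/htop1.png

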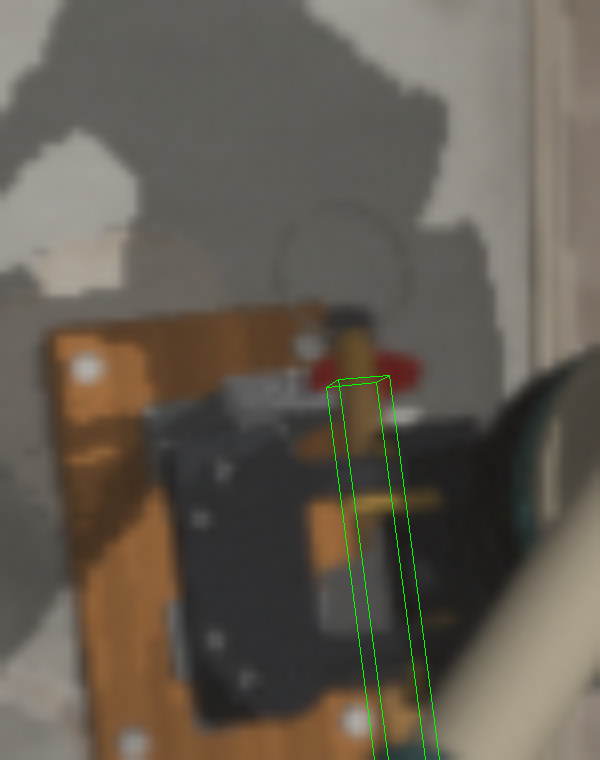

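The handle model overlays well in both views: mid at cradle (19, 0, 95) mm, square to the clamp. I lower it to about (6, −2.5, 62) in cradle coordinates.

send_rows --hand '[0, 0, 0, 0, 0, 0]' --pt "0.009 -0.0014 0.003" --pt "0.009 -0.0014 0.0033" --pt "0.009 0 0" --pt "0.008 0 0" --pt "0 0 0" --pt "0 0 0" --yaw '[0, 0, 0, 0, 0, 0]'

```text
time: 6.58
tcp_pos: [0.4941, -0.2945, 0.1633]
orientation: [-0.044, 0.706, 0.045, 0.705]
force: [-0.6, -0.3, -0.7]
opening: 0.0138
```

```bash
python3 held.py 2 0
```

```text
mid in cradle [ 5.3 -4.  61.5] t 6.5833 F [-0.6 -0.3 -0.7] Fcr [-0.9 -0.2 -0.2] tcp [ 0.4941 -0.2945  0.1633] hd 0.127 open 0.01383512772902081
```

View pics/hscene2.png

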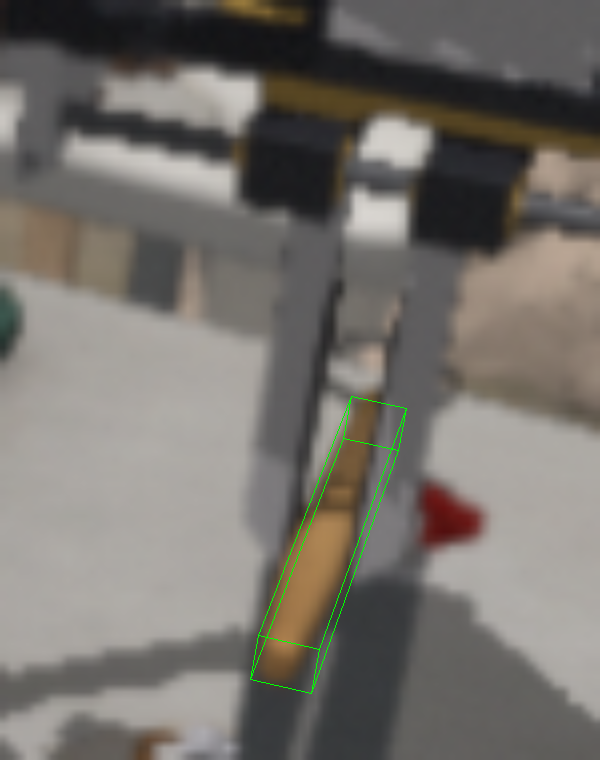

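View pics/htop2.png

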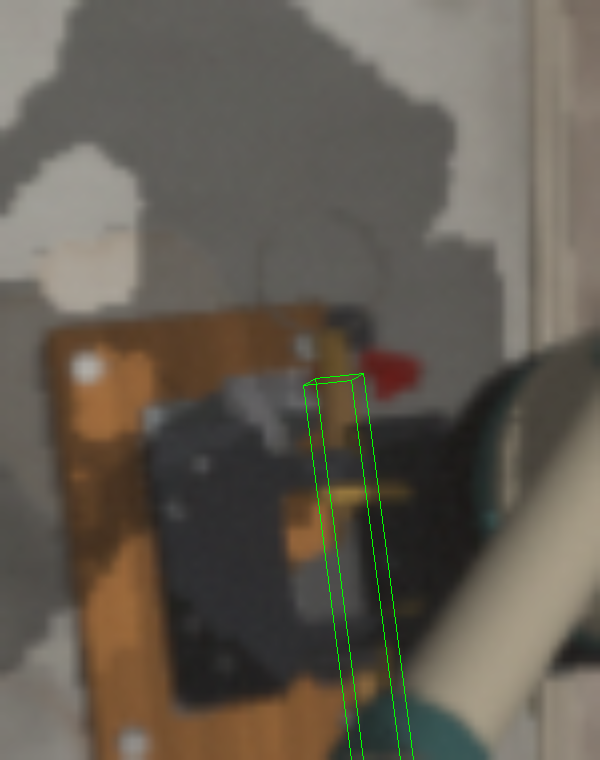

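Aligned in both views. Now I descend square to the slope in small steps, watching the force.

send_rows --hand '[0, 0, 0, 0, 0, 0, 0]' --pt "0.0017 0.001 0.0011" --pt "0.0017 0 0.0011" --pt "0.0017 0 0.0011" --pt "0.0017 0 0.0011" --pt "0.0017 0 0.0011" --pt "0 0 0" --pt "0 0 0" --yaw '[0, 0, 0, 0, 0, 0, 0]'

```text
time: 7.27
tcp_pos: [0.4999, -0.2932, 0.1558]
orientation: [-0.045, 0.706, 0.045, 0.706]
force: [0.2, -0.2, -0.5]
opening: 0.014
```

send_rows --hand '[0, 0, 0, 0, 0, 0]' --pt "0.0017 0 0.0011" --pt "0.0017 0 0.0011" --pt "0.0017 0 0.0011" --pt "0.0017 0 0.0011" --pt "0 0 0" --pt "0 0 0" --yaw '[0, 0, 0, 0, 0, 0]'

```text
time: 7.77
tcp_pos: [0.5044, -0.2927, 0.1491]
orientation: [-0.045, 0.706, 0.045, 0.706]
force: [0.4, 0.5, 0.8]
opening: 0.0141
```

```bash
python3 held.py 3 0
```

```text
mid in cradle [ 6.6 -3.5 43.9] t 7.7667 F [0.4 0.5 0.8] Fcr [0.9 0.5 0.4] tcp [ 0.5044 -0.2927  0.1491] hd 0.127 open 0.014084266233519062
```

View pics/hscene3.png

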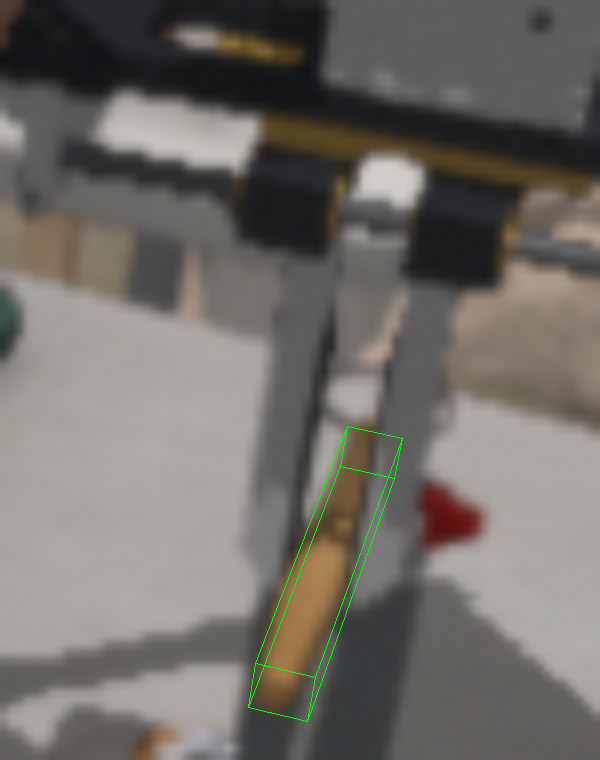

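send_rows --hand '[0, 0, 0, 0]' --pt "0.0017 0 0.0011" --pt "0.0017 0 0.0011" --pt "0 0 0" --pt "0 0 0" --yaw '[0, 0, 0, 0]'

```text
time: 8.2
tcp_pos: [0.5066, -0.2925, 0.1457]
orientation: [-0.045, 0.706, 0.045, 0.706]
force: [-0.3, -0.5, 1.3]
opening: 0.014
```

send_rows --hand '[0, 0, 0, 0]' --pt "0.0017 0 0.0011" --pt "0.0017 0 0.0011" --pt "0 0 0" --pt "0 0 0" --yaw '[0, 0, 0, 0]'

```text
time: 8.53
tcp_pos: [0.5088, -0.2921, 0.1422]
orientation: [-0.045, 0.706, 0.045, 0.706]
force: [-0.7, -0.2, 1.8]
opening: 0.0142
```

```bash
python3 held.py 4 0
```

```text
mid in cradle [ 6.7 -3.4 35.7] t 8.5333 F [-0.7 -0.2  1.8] Fcr [ 0.4 -0.1  1.9] tcp [ 0.5088 -0.2921  0.1422] hd 0.127 open 0.014234517370399134
```

View pics/hscene4.png

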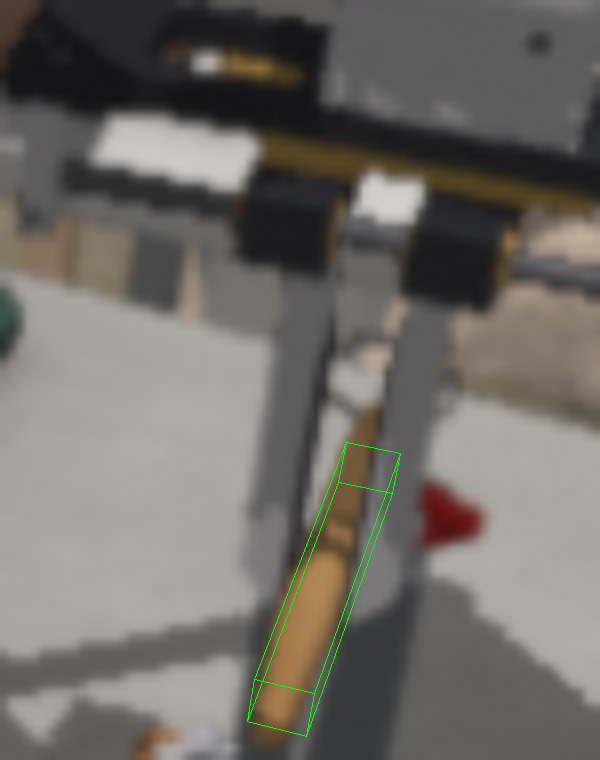

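The handle is pivoting in the pads as hoped: the loop end rises, the butt drops, and the contact is about 2 N. I continue the same way.

send_rows --hand '[0, 0, 0, 0, 0]' --pt "0.0017 0 0.0011" --pt "0.0017 0 0.0011" --pt "0.0017 0 0.0011" --pt "0 0 0" --pt "0 0 0" --yaw '[0, 0, 0, 0, 0]'

```text
time: 9.05
tcp_pos: [0.512, -0.2916, 0.137]
orientation: [-0.045, 0.706, 0.045, 0.706]
force: [0.1, 0.6, 0.8]
opening: 0.014
```

send_rows --hand '[0, 0, 0, 0]' --pt "0.0017 0 0.0011" --pt "0.0017 0 0.0011" --pt "0 0 0" --pt "0 0 0" --yaw '[0, 0, 0, 0]'

```text
time: 9.38
tcp_pos: [0.5141, -0.2914, 0.1336]
orientation: [-0.045, 0.706, 0.045, 0.706]
force: [-1.2, 0.1, 0.9]
opening: 0.0148
```

```bash
python3 held.py 5 0.42
```

```text
mid in cradle [ 6.7 -3.4 25.6] t 9.3833 F [-1.2  0.1  0.9] Fcr [-0.5  0.3  1.3] tcp [ 0.5141 -0.2914  0.1336] hd 0.127 open 0.014777495899467932
```

View pics/hscene5.png

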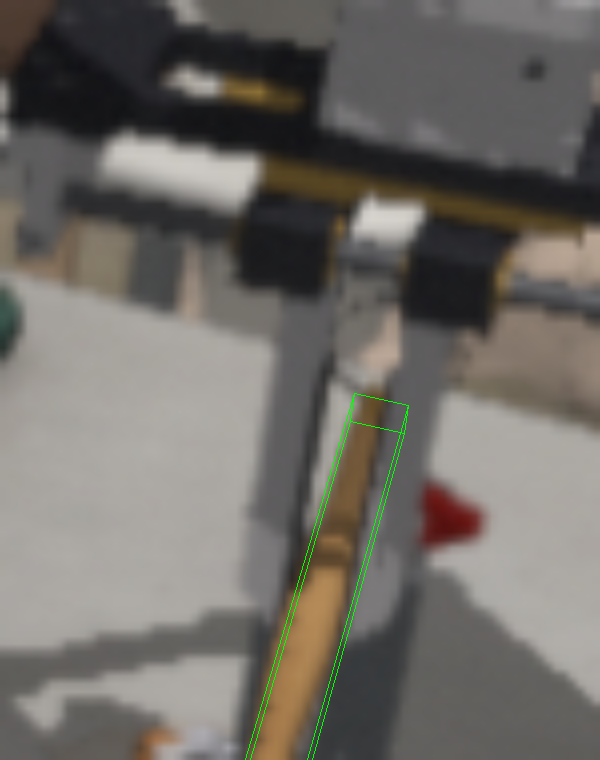

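View pics/htop5.png

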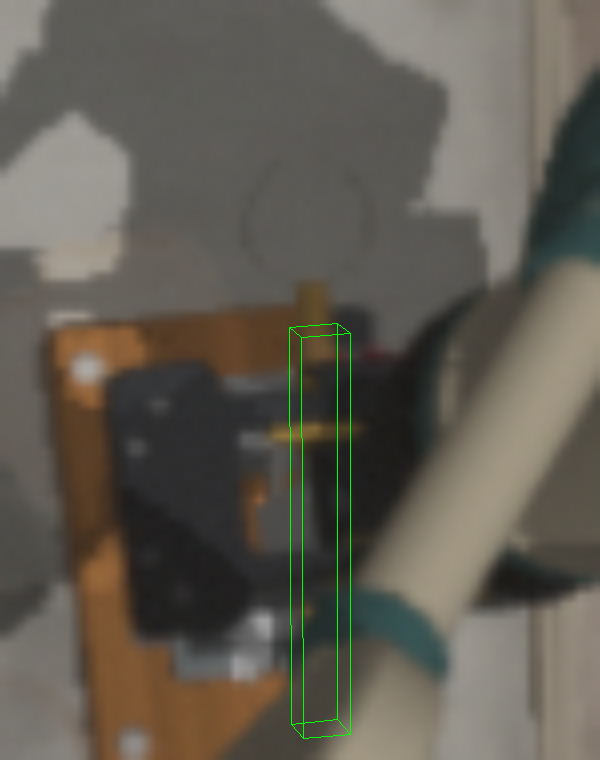

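```bash
sed -i 's/"scene":(400,180,75,95,8)/"scene":(400,215,75,95,8)/' held.py
```

send_rows --hand '[0, 0, 0, 0, 0]' --pt "0.0017 0 0.0011" --pt "0.0017 0 0.0011" --pt "0.0008 0 0.0005" --pt "0 0 0" --pt "0 0 0" --yaw '[0, 0, 0, 0, 0]'

```text
time: 9.9
tcp_pos: [0.5168, -0.291, 0.1295]
orientation: [-0.045, 0.706, 0.045, 0.706]
force: [-3.0, -1.4, 1.1]
opening: 0.0142
```

```bash
python3 held.py 6 0.52
```

```text
mid in cradle [ 6.8 -3.4 20.6] t 9.9 F [-3.  -1.4  1.1] Fcr [-2.1 -1.   2.6] tcp [ 0.5168 -0.291   0.1295] hd 0.127 open 0.014187018675119883
```

View pics/hscene6.png

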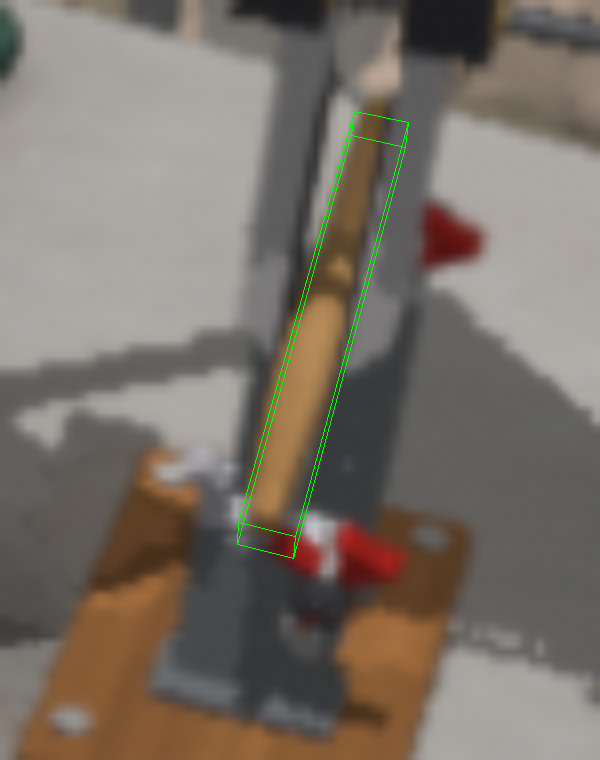

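The pitch is now about 0.44, which matches contact at the upper foot only. The mid is at x = +6.8, so I bring it about 3.5 mm down the slope, to leave the butt margin past the lower claw, while lowering to z of about 16.5.

send_rows --hand '[0, 0, 0, 0, 0, 0]' --pt "0.0013 0 -0.0003" --pt "0.0014 0 -0.0003" --pt "0.0013 0 -0.0002" --pt "0.0013 0 -0.0002" --pt "0 0 0" --pt "0 0 0" --yaw '[0, 0, 0, 0, 0, 0]'

```text
time: 10.5
tcp_pos: [0.5159, -0.2913, 0.1243]
orientation: [-0.045, 0.706, 0.045, 0.706]
force: [0.2, 0.5, 1.4]
opening: 0.0141
```

```bash
python3 held.py 7 0.56
```

```text
mid in cradle [ 3.3 -3.6 16.7] t 10.5 F [0.2 0.5 1.4] Fcr [0.9 0.4 1.1] tcp [ 0.5159 -0.2913  0.1243] hd 0.127 open 0.014110855596856929
```

View pics/hscene7.png

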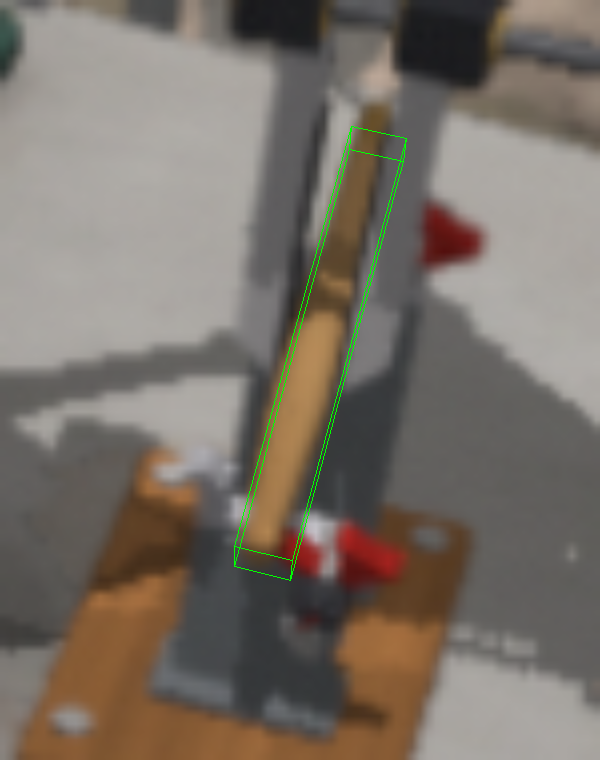

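View pics/htop7.png

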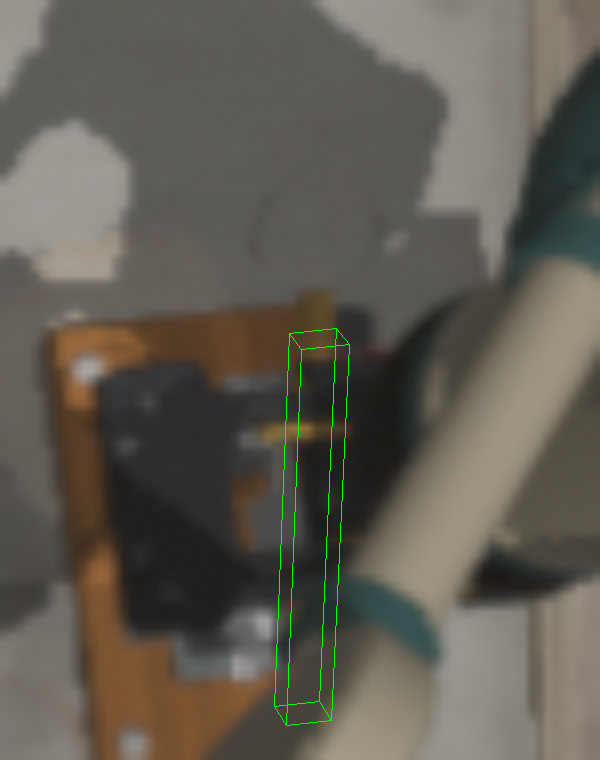

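send_rows --hand '[0, 0, 0, 0]' --pt "0.0009 0 0.0005" --pt "0.0009 0 0.0005" --pt "0 0 0" --pt "0 0 0" --yaw '[0, 0, 0, 0]'

```text
time: 10.93
tcp_pos: [0.5166, -0.2911, 0.1224]
orientation: [-0.045, 0.706, 0.045, 0.706]
force: [0.1, -0.1, 0.8]
opening: 0.0143
```

send_rows --hand '[0, 0, 0, 0]' --pt "0 0 0" --pt "0.0009 0 0.0005" --pt "0 0 0" --pt "0 0 0" --yaw '[0, 0, 0, 0]' --force 30

```text
time: 11.27
tcp_pos: [0.5169, -0.2911, 0.1221]
orientation: [-0.045, 0.706, 0.045, 0.705]
force: [-3.1, 0.1, 4.5]
opening: 0.0141
```

```bash
python3 held.py 8 0.56
```

```text
mid in cradle [ 2.9 -3.5 14.3] t 11.2667 F [-3.1  0.1  4.5] Fcr [-0.2  0.5  5.4] tcp [ 0.5169 -0.2911  0.1221] hd 0.127 open 0.014064846634790922
```

View pics/hscene8.png

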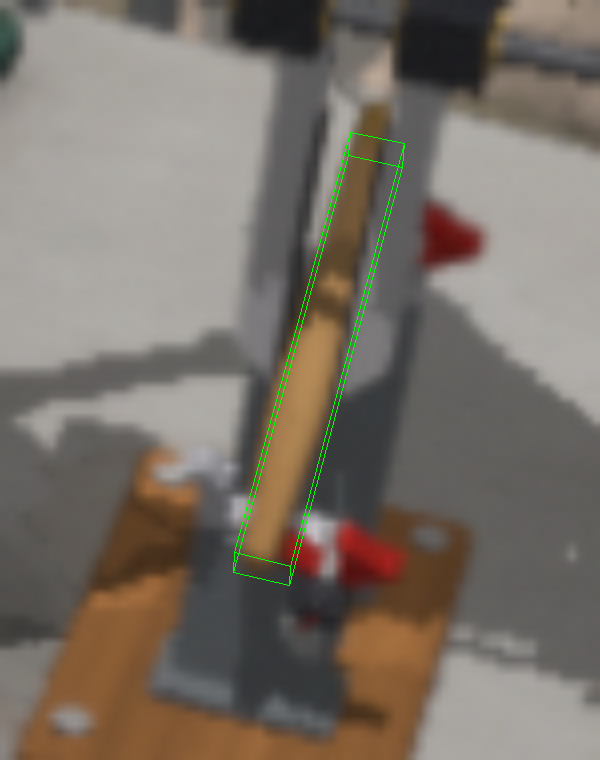

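Both feet are now taking load: normal force 5.4 N, butt aligned with the model. Pressing in 1 mm steps.

send_rows --hand '[0, 0, 0]' --pt "0.0009 0 0.0005" --pt "0.0009 0 0.0005" --pt "0 0 0" --yaw '[0, 0, 0]' --force 40

```text
time: 11.62
tcp_pos: [0.5171, -0.2911, 0.1217]
orientation: [-0.045, 0.706, 0.045, 0.705]
force: [-6.7, -0.5, 13.8]
opening: 0.0141
```

send_rows --hand '[0, 0, 0]' --pt "0.0009 0 0.0005" --pt "0.0009 0 0.0005" --pt "0 0 0" --yaw '[0, 0, 0]'

```text
time: 11.87
tcp_pos: [0.5177, -0.2897, 0.1204]
orientation: [-0.044, 0.706, 0.045, 0.705]
force: [-6.8, 4.1, 15.1]
opening: 0.0138
```

```bash
python3 held.py 9 0.56
```

```text
mid in cradle [ 2.8 -2.2 12.4] t 11.8667 F [-6.8  4.1 15.1] Fcr [ 2.7  4.9 16.1] tcp [ 0.5177 -0.2897  0.1204] hd 0.127 open 0.01383224603859658
```

View pics/hscene9.png

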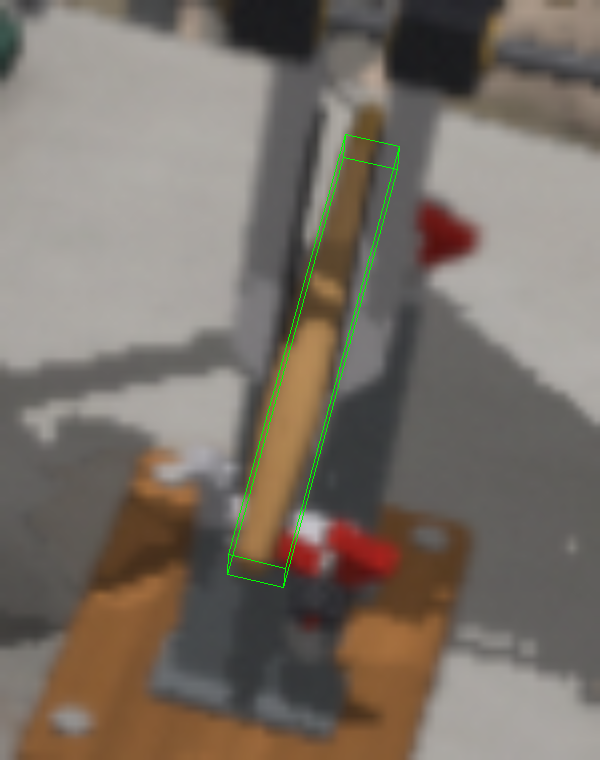

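The jaw has started to swing (the red claw moved left about 1 px) and the force is near the expected 17 N peak. I continue pressing.

send_rows --hand '[0, 0, 0]' --pt "0.0009 0 0.0005" --pt "0.0009 0 0.0005" --pt "0 0 0" --yaw '[0, 0, 0]'

```text
time: 12.22
tcp_pos: [0.5192, -0.2883, 0.1172]
orientation: [-0.044, 0.706, 0.046, 0.705]
force: [-2.3, 2.5, 4.7]
opening: 0.0138
```

send_rows --hand '[0, 0, 0]' --pt "0.0009 0 0.0005" --pt "0.0009 0 0.0005" --pt "0 0 0" --yaw '[0, 0, 0]'

```text
time: 12.47
tcp_pos: [0.5214, -0.2888, 0.1134]
orientation: [-0.043, 0.706, 0.046, 0.706]
force: [3.1, 2.4, -5.7]
opening: 0.0137
```

```bash
python3 held.py 10 0.56
```

```text
mid in cradle [ 2.4 -1.7  4.4] t 12.4667 F [ 3.1  2.4 -5.7] Fcr [-0.1  1.9 -6.6] tcp [ 0.5214 -0.2888  0.1134] hd 0.126 open 0.01374495094121096
```

View pics/hscene10.png

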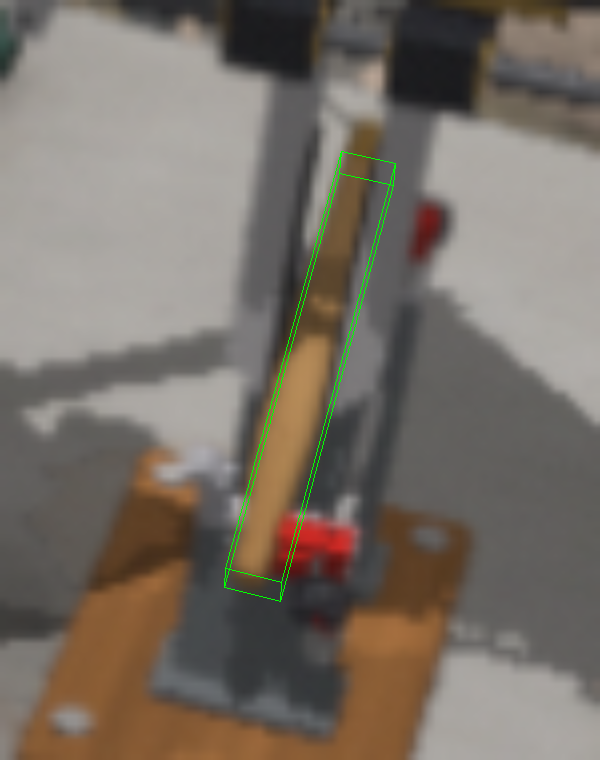

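The jaw has gone over: the force reversed to about −6.6 N, so it's now pulling the handle down. I let it settle and look closer.

send_rows --hand '[0, 0, 0]' --pt "0 0 0" --pt "0 0 0" --pt "0 0 0" --yaw '[0, 0, 0]'

```text
time: 12.82
tcp_pos: [0.5216, -0.2891, 0.1132]
orientation: [-0.044, 0.706, 0.046, 0.706]
force: [2.0, 4.9, -3.5]
opening: 0.014
```

```bash
cat > z.py <<'E'
from h import *
from station import grab_frame
import sys
s,Rm=info();Q,t=cradle((.5215,-.287,.127));mid=s["tcp_pos"]+Rm@np.array([.0184,0,0])
print("mid",(Q.inv().apply(mid-t)*1000).round(1),"Fcr",Q.inv().apply(s["force"]).round(1),s["time"],s["opening"])
a=grab_frame("scene");f=18;o=cv2.resize(a[270:302,418:458],None,fx=f,fy=f,interpolation=cv2.INTER_CUBIC)
# jaw nose candidates: draw claw ref points
cv2.imwrite(f"pics/z{sys.argv[1]}.png",o)
E
python3 z.py 1
```

```text
mid [ 2.5 -2.   4.2] Fcr [ 0.4  4.7 -4.3] 12.8167 0.014027243371865042
```

View pics/z1.png

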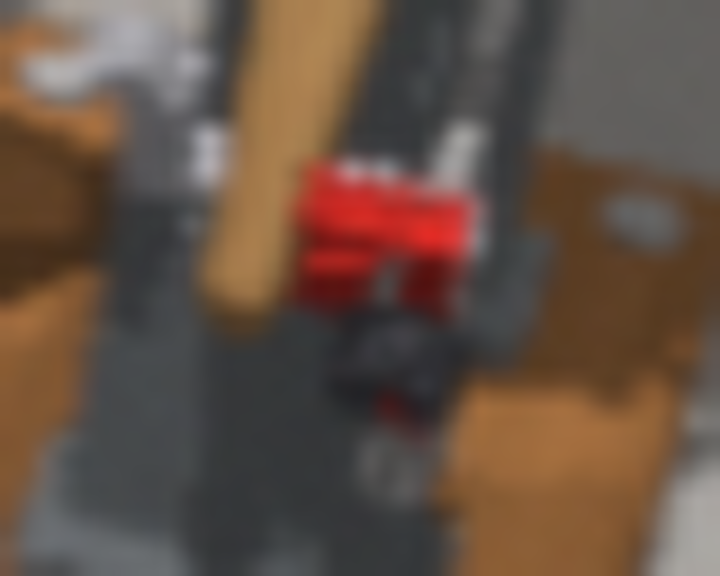

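Run:
```python
from h import *
Q,t=cradle((.5215,-.287,.127))
def px(x,y,z):
    return ((proj("scene",Q.apply(np.array([x,y,z])/1000)+t)[0]-(418,270)+.5)*18).round(0)
for th in(0,.3,.4,.5,.6,.7,.77):
    c,s=np.cos(th),np.sin(th)
    print(th,"tip near/far",[px(x,-18+2*c+27*s,-4+27*c-2*s) for x in(-50,-42)], "y,z",round(-18+2*c+27*s,1),round(-4+27*c-2*s,1), "outer",px(-50,-18-8*c+20*s,-4+20*c+8*s))
print("handle corners butt",[px(-58,y,z) for y in(-9,5) for z in(0,12)],"pin",px(-50,-18,-4))
print("at x=-50: ",[px(-50,y,z) for y in(-9,5) for z in(0,12)])
```

```text
0 tip near/far [array([399., 224.]), array([417., 158.])] y,z -16.0 23.0 outer [488. 273.]
0.3 tip near/far [array([326., 213.]), array([344., 148.])] y,z -8.1 21.2 outer [432. 253.]
0.4 tip near/far [array([303., 212.]), array([321., 146.])] y,z -5.6 20.1 outer [412. 248.]
0.5 tip near/far [array([282., 212.]), array([300., 146.])] y,z -3.3 18.7 outer [392. 244.]
0.6 tip near/far [array([261., 213.]), array([279., 148.])] y,z -1.1 17.2 outer [373. 240.]
0.7 tip near/far [array([243., 215.]), array([261., 150.])] y,z 0.9 15.4 outer [353. 238.]
0.77 tip near/far [array([230., 217.]), array([249., 152.])] y,z 2.2 14.0 outer [340. 237.]
handle corners butt [array([311., 358.]), array([314., 315.]), array([185., 327.]), array([187., 283.])] pin [408. 328.]
at x=-50:  [array([328., 294.]), array([332., 249.]), array([203., 263.]), array([205., 218.])]
```

By geometry the nose tip stands at about θ ≈ 0.4 against the handle's side, so the handle isn't quite down yet. I press on gently in half-millimetre steps.

send_rows --hand '[0, 0]' --pt "0.0009 0 0.0005" --pt "0 0 0" --yaw '[0, 0]'

```text
time: 13.03
tcp_pos: [0.5217, -0.2892, 0.1132]
orientation: [-0.044, 0.706, 0.046, 0.705]
force: [0.3, 4.8, 0.7]
opening: 0.0135
```

send_rows --hand '[0, 0]' --pt "0.0009 0 0.0005" --pt "0 0 0" --yaw '[0, 0]'

```text
time: 13.2
tcp_pos: [0.5218, -0.2895, 0.113]
orientation: [-0.044, 0.706, 0.046, 0.705]
force: [-1.7, 5.7, 5.2]
opening: 0.0136
```

```bash
python3 z.py 2
```

```text
mid [ 2.4 -2.5  4. ] Fcr [1.9 5.8 4.9] 13.2 0.013642733942020842
```

View pics/z2.png

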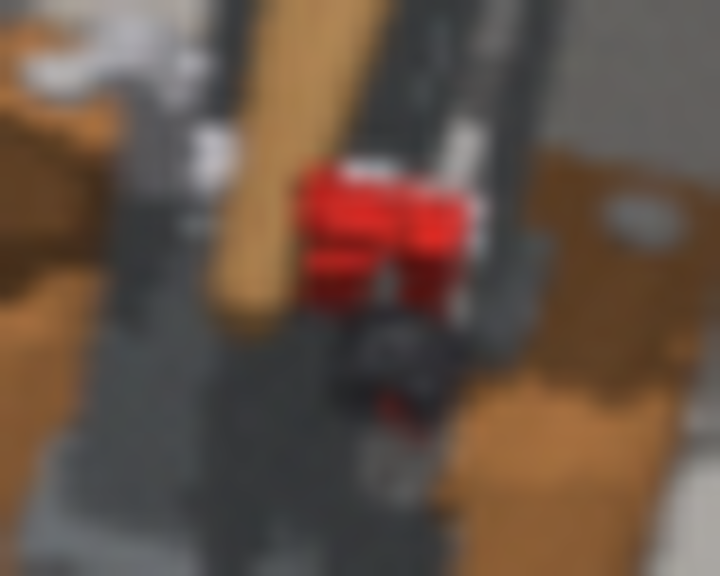

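Run:
```python
from h import *
Q,t=cradle((.5215,-.287,.127))
def tri(a,b):
    o1,d1=ray("top",[a]);o2,d2=ray("scene",[b]);l=np.linalg.lstsq(np.c_[d1[0],-d2[0]],o2-o1,rcond=None)[0]
    P=o1+d1[0]*l[0];S=o2+d2[0]*l[1];return (Q.inv().apply((P+S)/2-t)*1000).round(1),(1000*(P-S)).round(1)
print("right ext",tri((456.8,206),(459.8,244.5)))
print("right-piece left",tri((450,204),(453.5,240)))
print("left-piece left",tri((443,206.5),(444.2,242.5)))
print("left-piece right bottom",tri((447.5,205.5),(450,245)))
print("low right ext",tri((454.5,240.5),(449.7,284.5)),"low left ext",tri((441.5,242),(433.2,282.5)))
```

```text
right ext (array([ 47.2, -35.1,   9.6]), array([ 0.4, -1.1,  0.4]))
right-piece left (array([ 54. , -19.8,   9.2]), array([-0.3,  0.6, -0.2]))
left-piece left (array([46.9, -3.8,  4.4]), array([ 0.7, -1.6,  0.6]))
left-piece right bottom (array([ 46.4, -16. ,   0.1]), array([ 0.6, -1.4,  0.5]))
low right ext (array([-43.3, -35.2,   7.7]), array([ 0.3, -0.7,  0.2])) low left ext (array([-45.9,  -3.7,   4.3]), array([ 0.8, -1.7,  0.5]))
```

```bash
python3 - <<'E'
from h import *
Q,t=cradle((.5215,-.287,.127))
def px(x,y,z): return ((proj("scene",Q.apply(np.array([x,y,z])/1000)+t)[0]-(418,270)+.5)*18).round(0)
for th in(0,.2,.3,.4,.5,.6,.7,.77,.9):
    c,s=np.cos(th),np.sin(th)
    r=lambda y,z:(-18+y*c+z*s,-4+z*c-y*s)
    print(th,"R",px(-46,*r(-17,12.5)),"L foot",px(-46,*r(14.3,8.3)),"B",px(-46,*r(2,4)))
E
python3 - <<'E'
import cv2,numpy as np
a=cv2.imread("pics/scene0.png");f=18;cv2.imwrite("pics/z0.png",cv2.resize(a[270:302,418:458],None,fx=f,fy=f,interpolation=cv2.INTER_CUBIC))
E
```

```text
0 R [576. 288.] L foot [291. 234.] B [400. 277.]
0.2 R [552. 270.] L foot [278. 242.] B [393. 277.]
0.3 R [537. 261.] L foot [274. 247.] B [390. 277.]
0.4 R [522. 253.] L foot [271. 252.] B [387. 278.]
0.5 R [505. 245.] L foot [269. 258.] B [385. 278.]
0.6 R [488. 238.] L foot [269. 264.] B [382. 279.]
0.7 R [469. 231.] L foot [271. 270.] B [380. 280.]
0.77 R [456. 227.] L foot [272. 275.] B [379. 281.]
0.9 R [431. 220.] L foot [278. 284.] B [378. 283.]
```

View pics/z0.png

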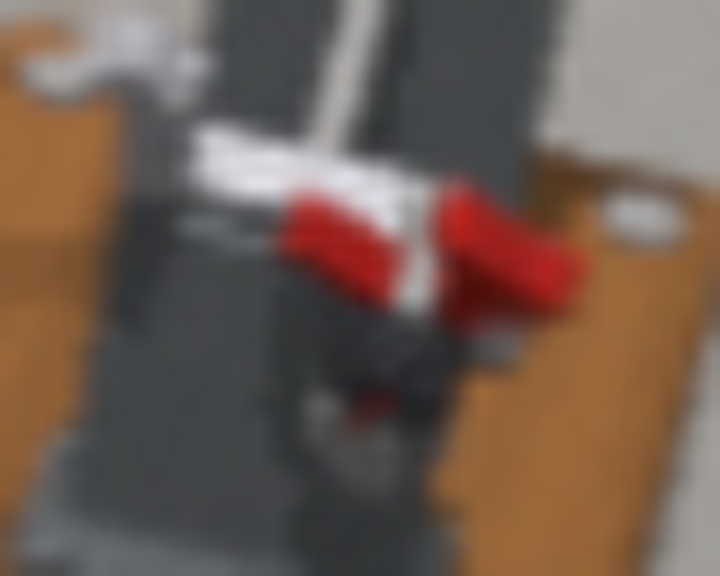

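Triangulating the open claw's outer corner (cradle y=−35, z≈9) gives a better gauge. Its current position, about (472, 225) in the crop, corresponds to θ ≈ 0.7, which is shut on the handle. The rising resistance (1.8 mm commanded, about 0.2 mm moved) says the handle is on the floor. I'm checking the upper claw and the alignment too.

```bash
python3 held.py 11 0.56
python3 - <<'E'
import cv2
from station import grab_frame
a=grab_frame("scene");f=18;cv2.imwrite("pics/u1.png",cv2.resize(a[232:262,425:465],None,fx=f,fy=f,interpolation=cv2.INTER_CUBIC))
E
```

```text
mid in cradle [ 2.4 -2.5  4. ] t 13.25 F [-1.6  4.8  5.4] Fcr [2.  4.9 5.1] tcp [ 0.5218 -0.2895  0.113 ] hd 0.127 open 0.01395641463833126
```

View pics/hscene11.png

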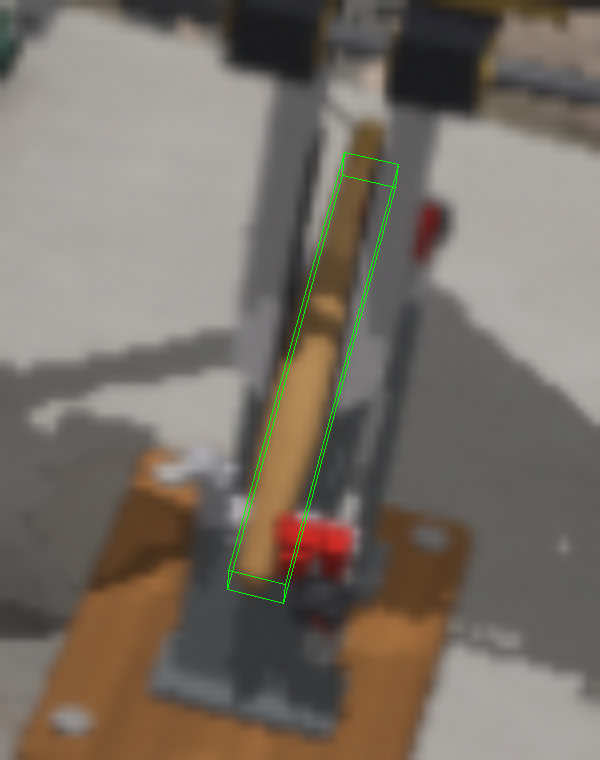

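View pics/u1.png

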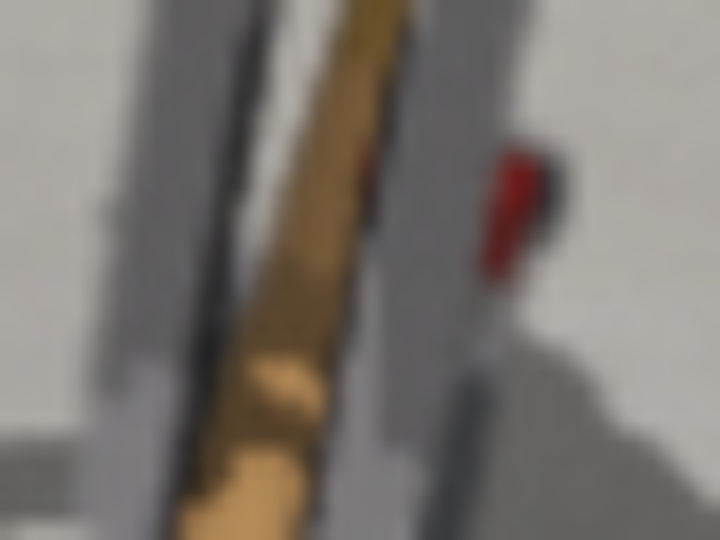

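View pics/htop11.png

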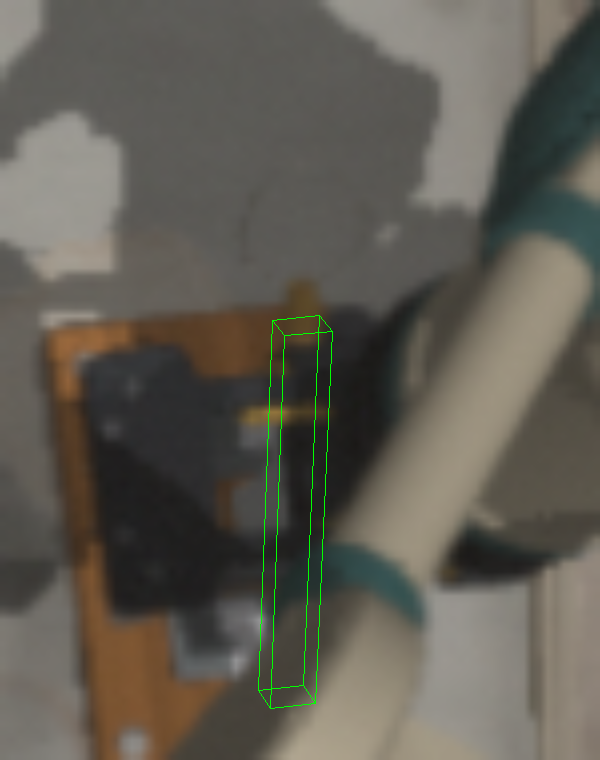

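send_rows --hand '[0, 0]' --pt "0.0009 0 0.0005" --pt "0 0 0" --yaw '[0, 0]'

```text
time: 13.57
tcp_pos: [0.5218, -0.2899, 0.1129]
orientation: [-0.045, 0.706, 0.045, 0.705]
force: [-5.0, 5.2, 10.6]
opening: 0.0136
```

```bash
python3 z.py 3
python3 - <<'E'
from h import *
Q,t=cradle((.5215,-.287,.127))
for th in(0,.4,.5,.6,.7,.8):
    c,s=np.cos(th),np.sin(th)
    r=lambda y,z:(-18+y*c+z*s,-4+z*c-y*s)
    print(th,proj("scene",Q.apply(np.array([46,*r(-17,12.5)])/1000)+t).round(1))
E
```

```text
mid [ 2.3 -2.9  3.9] Fcr [ 2.   5.8 11.3] 13.5667 0.01356209958218124
0 [[459.9 245.2]]
0.4 [[457.  243.2]]
0.5 [[456.1 242.8]]
0.6 [[455.2 242.4]]
0.7 [[454.2 242. ]]
0.8 [[453.2 241.7]]
```

View pics/z3.png

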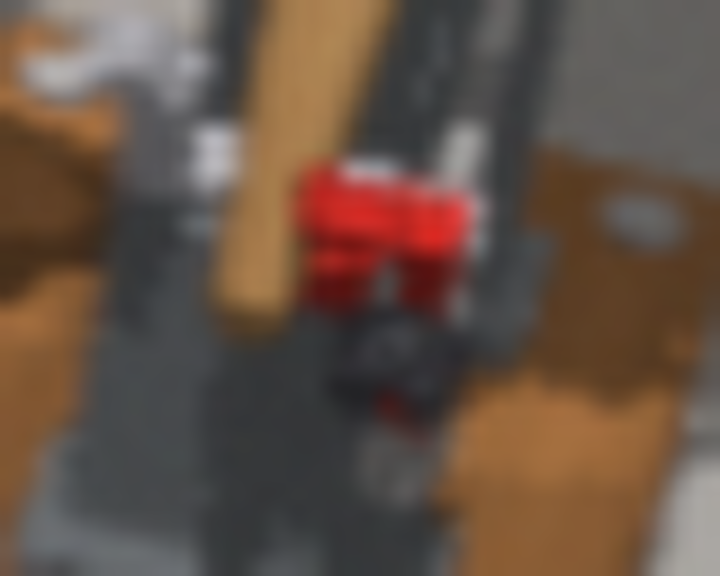

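Seated hard: another millimetre of command moved it 0.1 mm and added 6 N (11 N total), so I stop pressing. The jaw pushes the handle sideways with about 6 N against the gripper, so I ease the grip +y by 1.5 mm, let the press relax a little, and check again while holding.

send_rows --hand '[0, 0, 0, 0, 0]' --pt "0 0.0008 0" --pt "0 0.0007 0" --pt "0 0 0" --pt "0 0 0" --pt "0 0 0" --yaw '[0, 0, 0, 0, 0]'

```text
time: 14.03
tcp_pos: [0.5218, -0.2898, 0.1129]
orientation: [-0.046, 0.706, 0.045, 0.705]
force: [-4.0, 1.5, 8.0]
opening: 0.0139
```

```bash
python3 z.py 4
```

```text
mid [ 2.3 -2.8  3.9] Fcr [1.  2.  8.8] 14.0333 0.013876028111816562
```

View pics/z4.png

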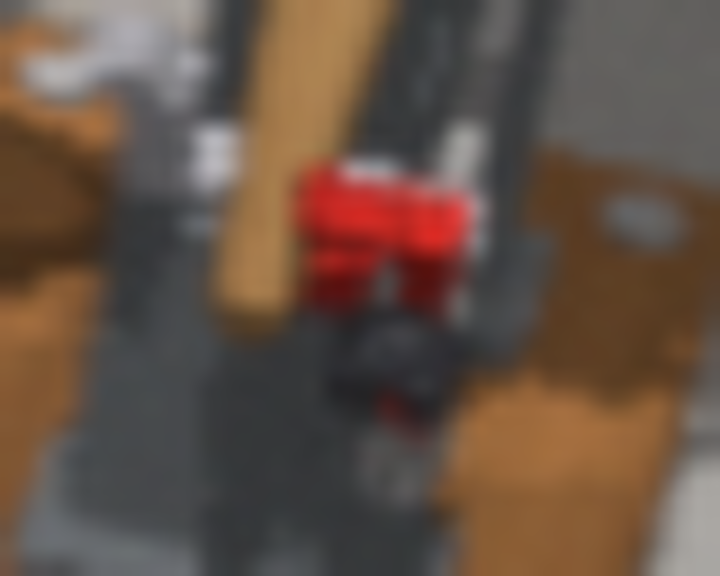

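The handle didn't move sideways (friction now holds it), which suggests the jaw is gripping. As a check before letting go, I relax the press and pull up very slightly.

send_rows --hand '[0, 0, 0, 0]' --pt "-0.0013 0 -0.0008" --pt "-0.0013 0 -0.0008" --pt "0 0 0" --pt "0 0 0" --yaw '[0, 0, 0, 0]'

```text
time: 14.42
tcp_pos: [0.5217, -0.2899, 0.1132]
orientation: [-0.045, 0.705, 0.045, 0.706]
force: [4.4, -1.6, -10.9]
opening: 0.014
```

```bash
python3 z.py 5
```

```text
mid [ 2.4 -2.9  4.2] Fcr [ -2.3  -2.1 -11.5] 14.4167 0.01403038972514718
```

It resisted an 11.5 N pull with 0.3 mm movement, so the jaw has it. I return to neutral, then open and back away straight up.

send_rows --hand '[0, 0, 0, 0]' --pt "0.0008 0 0.0005" --pt "0.0007 0.0005 0.0003" --pt "0 0 0" --pt "0 0 0" --yaw '[0, 0, 0, 0]'

```text
time: 14.8
tcp_pos: [0.5217, -0.2898, 0.1131]
orientation: [-0.046, 0.706, 0.044, 0.706]
force: [2.2, -5.5, -7.7]
opening: 0.0138
```

```bash
python3 z.py 6
```

```text
mid [ 2.4 -2.8  4.1] Fcr [-2.9 -5.7 -7.3] 14.8 0.013827765521816004
```

View pics/z6.png

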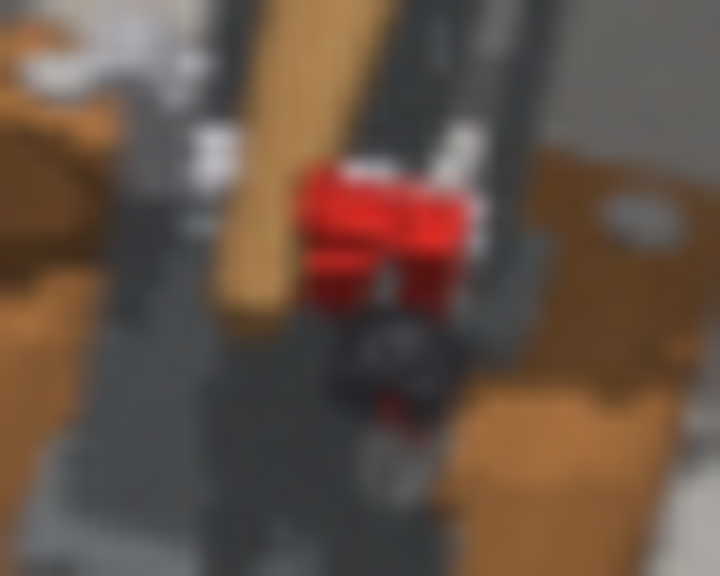

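send_rows --hand '[0, 0, 0, 0]' --pt "0.0007 -0.0008 0.0004" --pt "0.0004 0 0.0002" --pt "0 0 0" --pt "0 0 0" --yaw '[0, 0, 0, 0]' --force 20

```text
time: 15.18
tcp_pos: [0.5218, -0.2897, 0.113]
orientation: [-0.046, 0.706, 0.044, 0.705]
force: [-3.9, -3.9, 5.6]
opening: 0.0143
```

Near neutral, pressing lightly at about 6 N, with the jaw still shut. Opening gently.

send_rows --hand '[0.22, 0.28, 0.32, 0.32, 0.32, 0.32]' --pt "0 0 0" --pt "0 0 0" --pt "0 0 0" --pt "0 0 0" --pt "0 0 0" --pt "0 0 0" --yaw '[0, 0, 0, 0, 0, 0]'

```text
time: 15.68
tcp_pos: [0.5224, -0.2888, 0.1115]
orientation: [-0.045, 0.706, 0.045, 0.706]
force: [-0.0, 0.5, 0.5]
opening: 0.0302
```

```bash
python3 z.py 7
```

```text
mid [ 2.2 -1.9  2.3] Fcr [0.3 0.5 0.4] 15.6833 0.030176605634902924
```

View pics/z7.png

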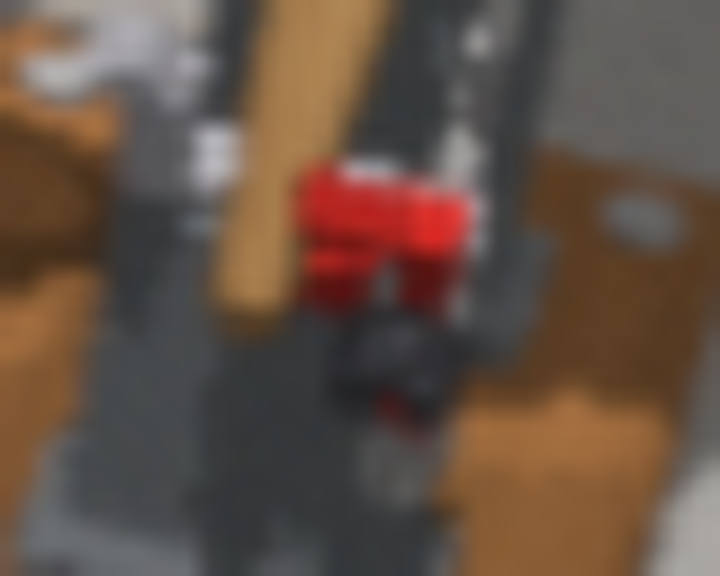

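Released with zero contact force, and the tool and jaw stayed exactly in place. Now I back straight up.

send_rows --hand '[0.32, 0.32, 0.32, 0.32, 0.32, 0.32, 0.32, 0.32, 0.32, 0.32]' --pt "-0.005 0 0" --pt "-0.01 0 0" --pt "-0.015 0 0" --pt "-0.02 0 0" --pt "-0.025 0 0" --pt "-0.025 0 0" --pt "-0.025 0 0" --pt "-0.02 0 0" --pt "-0.01 0 0" --pt "0 0 0" --yaw '[0, 0, 0, 0, 0, 0, 0, 0, 0, 0]'

```text
time: 16.57
tcp_pos: [0.5235, -0.2899, 0.2702]
orientation: [-0.046, 0.704, 0.044, 0.707]
force: [-0.7, -0.3, -0.2]
opening: 0.0302
```

send_rows --hand '[0.32, 0.32, 0.32, 0.32, 0.32, 0.32, 0.32, 0.32, 0.32]' --pt "0 0.02 0" --pt "0 0.03 0" --pt "0 0.03 0" --pt "0 0.03 0" --pt "0 0.03 0" --pt "0 0.02 0" --pt "0 0 0" --pt "0 0 0" --pt "0 0 0" --yaw '[0, 0, 0, 0, 0, 0, 0, 0, 0]'

```text
time: 17.32
tcp_pos: [0.502, -0.131, 0.266]
orientation: [-0.045, 0.706, 0.045, 0.705]
force: [-0.1, -0.2, -0.5]
opening: 0.0297
```

Run:
```python
from h import *
from station import grab_frame
s,_=info();print(s["force"],s["tcp_pos"],s["time"])
a=grab_frame("scene");b=grab_frame("top")
cv2.imwrite("pics/e1.png",np.hstack([cv2.resize(a[215:325,400:475],(395,580)),cv2.resize(b[170:280,395:470],(395,580))]))
cv2.imwrite("pics/e2.png",np.vstack([a[120:400],b[70:320]]))
```

```text
[-0.14638691 -0.17463732 -0.50805593] [ 0.50200788 -0.1309556   0.26603192] 17.3167
```

View pics/e1.png

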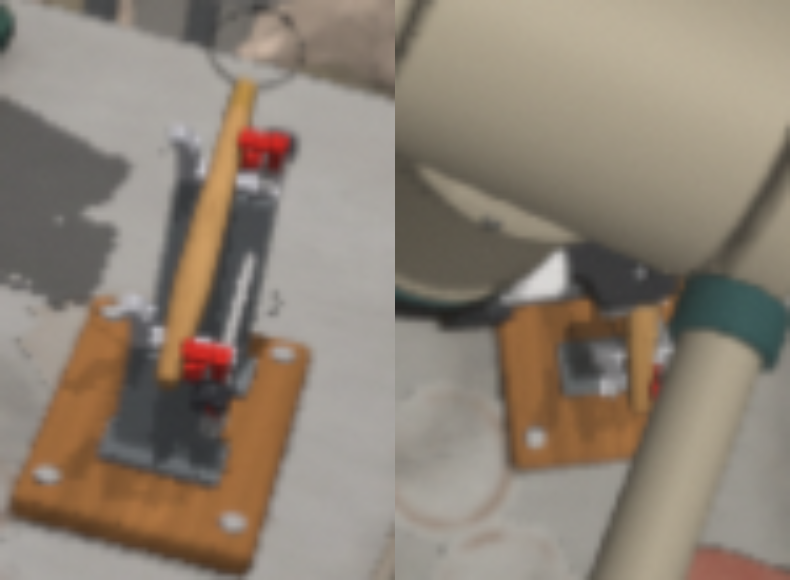

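View pics/e2.png

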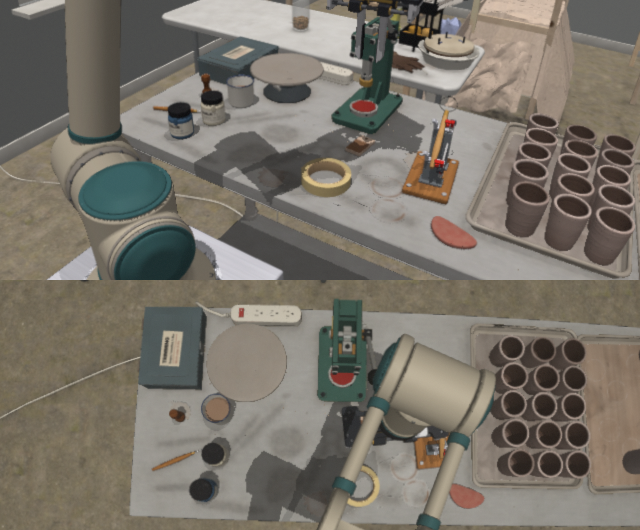

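Run:
```python
from h import *
from station import grab_frame
Q,t=cradle((.5215,-.287,.127))
for uv in((168,376),(182,300),(212,200),(245,85)):
    p=np.array(uv)/5.27-.5+(400,215)
    o,d=ray("scene",[p]);oc=Q.inv().apply(o-t);dc=Q.inv().apply(d[0]);print((1000*(oc+dc*((.006-oc[2])/dc[2]))).round(1))
a=grab_frame("scene");f=18
cv2.imwrite("pics/e3.png",np.hstack([cv2.resize(a[268:300,424:446],None,fx=f,fy=f,interpolation=cv2.INTER_CUBIC),cv2.resize(a[228:260,436:458],None,fx=f,fy=f,interpolation=cv2.INTER_CUBIC)]))
```

```text
[-54.9  -1.3   6. ]
[-23.2   1.2   6. ]
[21.   0.3  6. ]
[73.8 -0.3  6. ]
```

View pics/e3.png

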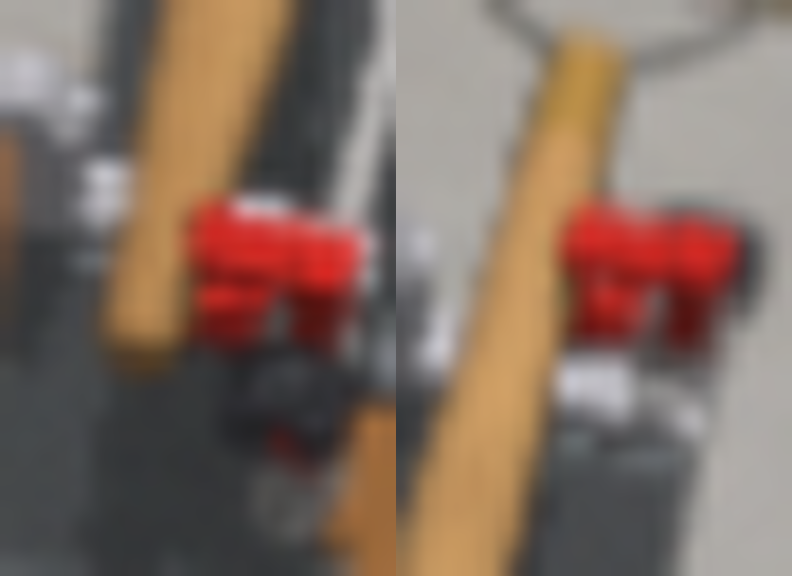

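Both noses sit over the handle's edge, the handle is in line (y within about 1.5 mm along its length) with its middle near x of about +5 mm, and the loop points up the slope. The bystanders look unmoved. Handing in.

```bash
python3 -c "
from station import job_done,state
print(job_done()); print(state()['time'])"
```

```text
the job is handed in; nothing more can be done
None
the job is handed in; nothing more can be done
```

The loop tool is in the sharpening stand with its loop up the slope. The red jaw is shut on the handle, and I've handed the job in; no verdict is reported.

**What I did:** I gripped the handle at its middle and carried it level over the clamp. The gripper can't tilt, so I lowered the handle onto the upper claw foot and let it pivot in the pads to the slope. I then pressed it square to the slope until the jaw snapped over. The highest force I read was about 16 N, seen only at the end of each move. I let go only after the jaw had shut, then backed away.

**Last checks:**
- **Seating:** one more millimetre of press command moved the handle only 0.1 mm, so it is on the floor. An 11.5 N upward pull before release moved it only 0.3 mm.
- **Jaw:** both claws read about 0.65 to 0.7 rad in the picture.
- **Position:** the handle's middle is about 2 to 5 mm up the slope and within 2 to 3 mm across, and the handle lies in line with the clamp.
- **After release:** tool and jaw stayed where they were, the arm touches nothing, and the bystanders look unmoved. The arm hid part of the top view. The clock stood at about 17.4 s.

**What disagreed:**
- My first overlay of the clamp had a wrong rotation order, which I fixed before placing.
- My first reading of the jaw, about 0.4 rad, was wrong and was replaced by triangulating the claw.
- The arm readings put the handle's middle about 4 mm above the floor instead of the expected 6 mm. I take that as calibration error plus a small offset in the grip.

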